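# Index the bench lathe spindle to zero and lock it

## Robot

A 6-joint arm with a two-finger parallel gripper is mounted at the origin on the work surface. World frame = base frame: x ahead of the robot, y to its left, z up, the work surface at z = 0. Lengths are in m, angles in degrees, forces in N, time in s.
With the tool pointing down it reaches from about 0.3 to 0.75 m from the base axis. Payload 8.5 kg.
Tool frame: the origin (TCP) lies at the very end of the fingers, on their centre line; the grasp point (between the pads) lies 19 mm behind it (hold_point_z is the distance from the TCP to the grasp point, in m); z points along the fingers, y is the direction in which the jaws open and shut (so a half turn about z gives the same grasp; the last joint's range is limited). The gripper opens to 85 mm and grips with 20 to 120 N. Pads are 22 mm wide; open, the fingers measure 114 mm over their backs; the gripper's body (76 mm by 85 mm) begins 54 mm behind the grasp point. The pads swing forward as they close: fully open they stand 13 mm farther back than shut.
Start: joints at [56.075, 21.807, 74.336, -0, 83.858, -12.336], TCP at [0.202, 0.511, 0.231] pointing down, gripper open.
Joint ranges: [-178.18, 178.18], [-50.72, 133.34], [12.68, 142.11], [-81.47, 261.47], [9.98, 163.14], [-165.26, 165.26]. Speed limits (degrees/s): [136.94, 136.94, 180, 180, 180, 180].

## Interface

Orientations are given as a 3x3 rotation matrix whose columns are the frame's x, y, z axes.
In Python, from rig import observe, get_image, close_job, hold_point_z gives the robot as it stands. The module is installed in compiled form; this text tells all that it offers.
- The arm moves only by the tool jog_arm, never from a script. Its arguments are lists of equal length, an entry for each row: "travel": the shift along the world's x, y, z in m, a list of three; "dr": the turn, a rotation vector about the world's x, y, z in rad, a list of three. In form: {"travel": [[x, y, z], ...], "dr": [[rx, ry, rz], ...]}. A call has 1 to 20 rows; each row shifts and turns the commanded pose from where the row before left it; what a row does not reach is not made up. A row lasts 1/12 s, in which the tool goes at most 41.7 mm and 7.16 degrees, less where a joint would pass 70% of its speed; a pose out of reach is approached as far as the arm can. A call with a gripper value outside its range is refused whole. "jaw" is the finger opening in m, from 0 to 0.0854, set as the call begins (left out, the last holds). The fingers move at their own pace and stop on an object; "newtons" is the grip in N (left out, the last holds). Time passes only in rows, so rows that do not move let the fingers close. It gives the time, the measured TCP pose, the force and the opening at its end, in the units of the state.
- observe(): the state, without advancing time (a new reading comes with each control period).
- get_image(name): name is "scene" or "top" or "wrist"; returns a dict with "color" (480x640x3 uint8, red, green, blue), "fovy" (degrees; the focal length in pixels is half the picture's height over the tangent of half this angle, whatever the lens; pixels are square), "cx", "cy" (the principal point, pixels), "R" (3x3) and "t" (3): a world point X has camera coordinates R X + t. Camera axes: x right, y down, z forward; pixel columns grow to the right and rows downward; lengths in m; the calibration is good to about 2 mm. A picture is of the moment at which its call begins. There is no depth.
- close_job(): hands the job in, once; it reports no verdict.
The state is a dict: "time_s": time; "q": joint angles; "qvel": joint speeds; "joint_efforts": joint torques, N m; "position": TCP position; "tool_rot": TCP orientation; "ft_force": force on the tool from outside, world axes, zero at the start; "wrist_torque": the same for the moment, N m; "grip_width": finger opening in m.
Only numpy, scipy, OpenCV 4.12 (cv2) and the standard library are available. Lean on these libraries where they do the work, as an engineer would, in place of code of your own. Each camera call takes 0.05 s, during which the arm holds its last target.

## Task

The drive belt is off the small watchmaker's lathe, so its spindle spins freely: pressing only lightly with a fingertip on the rim of the black handwheel, turn it until the white zero mark is at the very top, beside the red-tipped pointer. Then push the red-headed index pin fully home into its notch, without forcing it, so that the spindle is locked there, and let go. Do not bump the lamp overhead, and leave the things lying around the lathe where they are.

Things in the scene. Friction and masses are not known exactly. Their poses are not given: they have to be found in the camera images.
- lathe: Grey watchmaker's lathe on an 18 mm board (x -90 to 150, y -460 to 60 mm), fixed, upright; only place and yaw vary. Origin on the bench below the handwheel's middle. Its axes: +y along the spindle out of the handwheel (left) end, +z up, -x towards the worker (the robot). Headstock from y -73 to -160, bed, tailstock and motor further on (-y, +x), all below z 160 mm.
- lamp: Cream bar lamp over the lathe, fixed to it; origin and axes as lathe. Head: x -48 to 62, y -240 to 80, z 297 to 319 mm (arm up to z 342), hanging over handwheel and pin: no room for a gripper from straight above, so come from the worker's side (-x) with the tool leaning 30 to 50 degrees. Post behind, at x 125, y -240 mm.
- axis_point (a point): Centre of the handwheel, on the spindle axis, 135 mm above the bench; axes as lathe. A smooth black disc of radius 50 mm, rim y -14 to 14 mm. It turns both ways without limit, nearly freely (drag 0.12 N at the rim, inertia 0.0006 kg m2): it follows a fingertip pressed on the rim with a few newtons, and coasts if released moving. A push or knock over 60 N would hurt the bearings.
- zero_mark (a point): Middle of the white zero mark on the handwheel's rim surface, 50 mm from the spindle axis: a white line 5 mm wide across the rim and down the outer (+y) face; the other 11 graduations are thin, short, grey. It turns with the wheel; its z axis points straight out from the spindle axis (vertical when the mark is at the top). At the start it is 50 degrees or more from the top.
- pointer (a point): Red-tipped end of the fixed steel pointer, beside the rim at the very top of the wheel (x 0, y -18, z 189 mm in the lathe's axes). The pointer is a bar 8 mm wide and 4 mm thick reaching back from there to the headstock at y -80 mm.
- index_pin (a joint): Travel of the index pin, m: 0 fully out, 0.005 when its wedge nose rests on a tooth (not locked), about 0.0095 home in a notch. Friction (about 3 N) keeps it where it is left. It enters a steel ring (radius 38 mm) on the spindle with 12 notches 9 mm wide, one every 30 degrees; one faces it when the mark is at the top. The wedge pulls the wheel true from about 5 degrees off.
- pin_top (a point): Centre of the outer end of the index pin's red head (20 mm diameter, 14 mm high). Its z axis points outward along the pin, leaning 35 degrees from vertical towards the worker (-x of the lathe); the pin is pushed in along -z. At y -44 mm in the lathe's axes, 98 mm from the spindle axis when out.
- loupe_mid (a point): Bystander: black eye loupe, 37 mm across, 33 mm high, standing on the bench before the lathe; point half-way up.
- movement_mid (a point): Bystander: steel movement holder with a brass watch movement, 34 x 56 x 20 mm, on the bench before the lathe; point 10 mm up.
- screwdriver_mid (a point): Bystander: screwdriver 130 mm long, lying on the bench before the lathe; point in its middle on the underside.
- dish_mid (a point): Bystander: green glass parts dish, 56 mm across, 22 mm high, on the bench off the handwheel's outer end; point half-way up.

How it is judged:
By the outcome, as a careful person would: the job done as asked, in the order asked, and still so for the second after the job is handed in, with the robot touching nothing.
It also fails if it takes over 67 s, if anything falls off the work surface, if the arm or the gripper's body presses on something with over 40 N, if the wrist force passes 120 N, or if a joint passes its speed limit or range.

## Working session

There is one attempt and no reset: what is moved stays moved. The work goes in short steps, Python scripts to look and compute and a tool call to move; the robot and the scene stay as the last step left them, time stands still between calls to the robot, and variables do not carry over. Pictures are saved under pics/ and viewed, and the job is handed in when it is done.

Besides the shell and the picture viewer there is one more tool, called after ">>>" as a command line: name --argument value ..., lists and objects as JSON in quotes. jog_arm: Moves the arm, as the interface text tells. Its arguments: {"type":"object","properties":{"travel":{"type":"array"},"dr":{"type":"array"},"jaw":{"type":"number"},"newtons":{"type":"number"}},"required":["travel","dr"]}

```bash
mkdir -p pics; ls
cat > h.py <<'E'
import numpy as np, cv2, json
from rig import observe, get_image, close_job, hold_point_z
def snap(name,fn):
    d=get_image(name); cv2.imwrite('pics/'+fn+'.png',d['color'][:,:,::-1])
    np.savez('pics/'+fn+'.npz',**d); return d
def load(fn):
    d=np.load('pics/'+fn+'.npz'); return {k:d[k] for k in d.files}
def f_(d): return 240/np.tan(np.radians(float(d['fovy']))/2)
def ray(d,u,v):
    f=f_(d); c=np.array([(u-d['cx'])/f,(v-d['cy'])/f,1.]); R=np.array(d['R']);t=np.array(d['t'])
    o=-R.T@t; r=R.T@c; return o,r/np.linalg.norm(r)
def onz(d,u,v,z):
    o,r=ray(d,u,v); return o+r*(z-o[2])/r[2]
def tri(*L):
    A=np.zeros((3,3));b=np.zeros(3)
    for d,u,v in L:
        o,r=ray(d,u,v);P=np.eye(3)-np.outer(r,r);A+=P;b+=P@o
    x=np.linalg.solve(A,b)
    res=[np.linalg.norm((np.eye(3)-np.outer(r,r))@(x-o)) for o,r in [ray(*l) for l in L]]
    return x,res
def proj(d,X):
    c=np.array(d['R'])@np.asarray(X)+np.array(d['t']); f=f_(d); return f*c[0]/c[2]+d['cx'],f*c[1]/c[2]+d['cy']
E
python3 - <<'E'
from h import *
for n in ['scene','top','wrist']:
    d=snap(n,n+'0'); print(n,d['fovy'],d['cx'],d['cy'],-np.array(d['R']).T@np.array(d['t']), np.round(d['R'],2).tolist())
s=observe(); print({k:np.round(v,3).tolist() for k,v in s.items()}, hold_point_z)
E
```

```text
pics
scene 51.236064121207676 318.2762988333751 239.60931758030307 [1.0727738  0.35040993 0.70335803] [[-0.47, 0.88, -0.02], [0.62, 0.31, -0.72], [-0.63, -0.35, -0.69]]
top 49.360497854968166 317.63339807582406 246.69040595051334 [0.50467119 0.0522396  0.94490726] [[0.02, -1.0, 0.01], [-1.0, -0.02, -0.09], [0.09, -0.0, -1.0]]
wrist 61.872661596377164 315.01722538861964 232.12972765533115 [0.14069636 0.53548321 0.37361206] [[0.37, 0.93, -0.0], [0.9, -0.36, 0.26], [0.24, -0.1, -0.97]]
{'time_s': 0.15, 'q': [56.076, 21.83, 74.373, -0.0, 83.858, -12.336], 'qvel': [-0.014, -0.051, -0.104, 0.015, 0.193, 0.037], 'joint_efforts': [0.002, -44.862, -23.134, -0.0, 0.004, 0.0], 'position': [0.202, 0.511, 0.231], 'tool_rot': [[-0.93, 0.368, -0.001], [0.368, 0.93, -0.001], [0.0, -0.001, -1.0]], 'ft_force': [0.668, 0.036, -0.523], 'wrist_torque': [0.008, -0.008, -0.026], 'grip_width': 0.085} 0.0187
```

View pics/scene0.png

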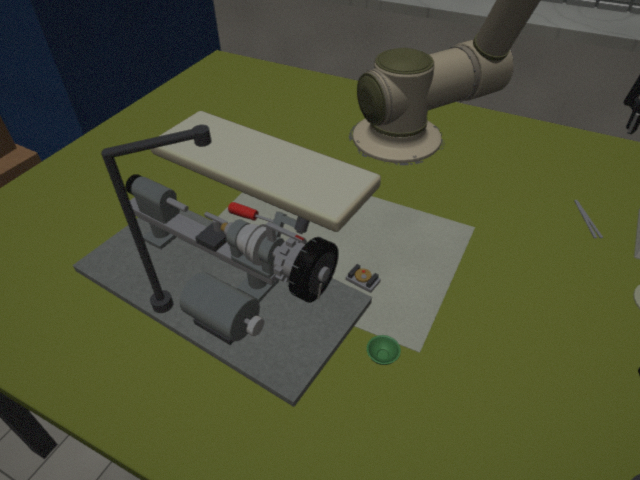

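View pics/top0.png

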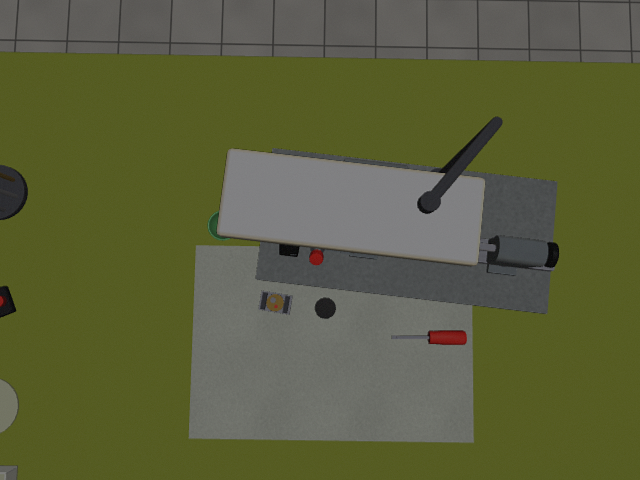

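View pics/wrist0.png

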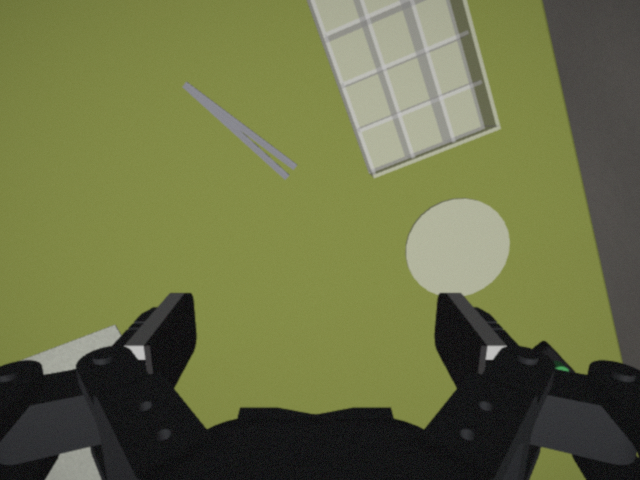

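The scene view shows the lathe under the cream lamp, with the black handwheel at (315,270). In the top view the board corners are near (275,150), (556,182), (547,312) and (257,281), and the red pin head is at (316,257). I'll measure the lathe pose from the board and the lamp, then enlarge the wheel region.

Run:
```python
from h import *
d=load('top0'); s=load('scene0')
pts=np.array([onz(d,*p,0.018)[:2] for p in [(275,150),(556,182),(547,312),(257,281)]]); print('board',np.round(pts,4))
def fit(P,Q):
    pc,qc=P.mean(0),Q.mean(0);H=(P-pc).T@(Q-qc);a=np.arctan2(H[0,1]-H[1,0],H[0,0]+H[1,1])
    R=np.array([[np.cos(a),-np.sin(a)],[np.sin(a),np.cos(a)]]);t=qc-R@pc
    return np.degrees(a),t,np.linalg.norm((P@R.T+t)-Q,axis=1)
L=np.array([[.15,.06],[.15,-.46],[-.09,-.46],[-.09,.06]])
print(fit(L,pts))
# lamp contour
img=d['color'].astype(int); m=((img.min(2)>120)).astype(np.uint8); m[:, :210]=0; m[245:]=m[245:]
cs,_=cv2.findContours(m,0,2)
for c in cs:
    if cv2.contourArea(c)>2000: print(cv2.minAreaRect(c), cv2.contourArea(c))
for n,(x0,y0,x1,y1),k in [('scene0',(210,190,390,310),4),('top0',(210,200,370,320),5)]:
    im=cv2.imread(f'pics/{n}.png')[y0:y1,x0:x1]
    cv2.imwrite(f'pics/{n}z.png',cv2.convertScaleAbs(cv2.resize(im,None,fx=k,fy=k,interpolation=2),alpha=1.6))
hsv=cv2.cvtColor(d['color'],cv2.COLOR_RGB2HSV)
for nm,dd in (('top',d),('scene',s)):
    c=dd['color'].astype(int); m=((c[:,:,0]>90)&(c[:,:,1]<60)).astype(np.uint8)
    n,_,st,ce=cv2.connectedComponentsWithStats(m)
    for i in range(1,n):
        if st[i,4]>4: print(nm,st[i],ce[i])
```

```text
board [[ 0.766   0.1283]
 [ 0.7156 -0.3808]
 [ 0.4819 -0.3586]
 [ 0.5285  0.1547]]
(np.float64(-5.504452089679374), array([0.61231742, 0.08786164]), array([0.00506285, 0.00406616, 0.00430335, 0.0015194 ]))
((352.0013427734375, 205.7664031982422), (257.9840087890625, 82.21949768066406), 6.666659355163574) 19939.0
top [309 249  14  16 161] [316.01863354 257.32919255]
top [  0 296   3  10  24] [  0.83333333 300.5       ]
top [274 305   4   3   9] [275.33333333 306.11111111]
top [430 331  37  14 441] [448.01814059 337.24036281]
scene [228 203  28  15 231] [241.43722944 209.54112554]
scene [295 235   9   5  18] [298.83333333 236.88888889]
```

View pics/scene0z.png

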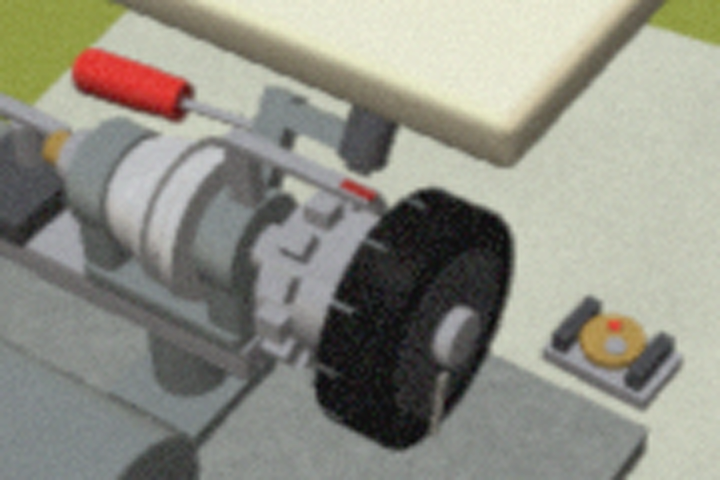

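View pics/top0z.png

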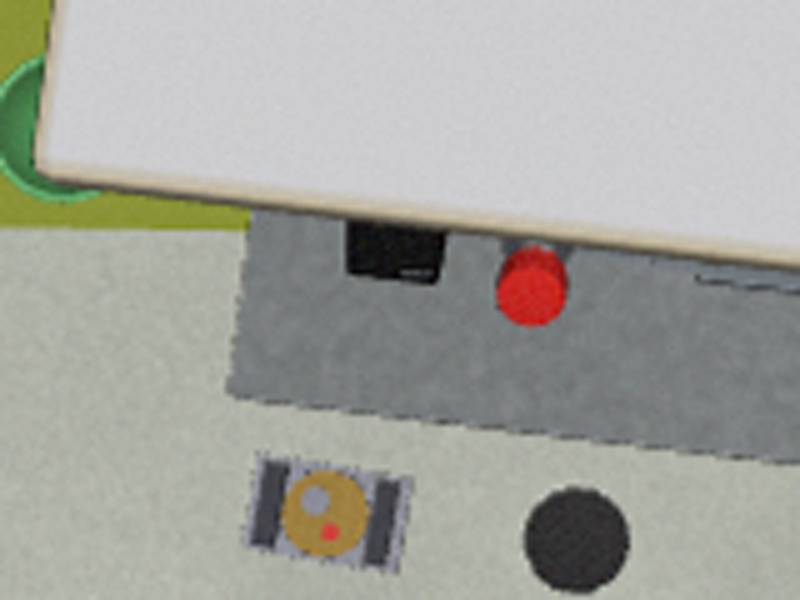

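The mark is on the lower part of the outer face, around scene pixel (318,290). I'll refine the lathe pose with line fits on the board edges and use the pin head and wheel as checks.

```bash
python3 - <<'E'
from h import *
d=load('top0'); s=load('scene0')
for n,(x0,y0,x1,y1),k in [('top0',(240,130,340,290),5),('top0',(480,160,570,330),4.5),('scene0',(60,220,220,320),5),('scene0',(220,280,390,440),4)]:
    im=cv2.imread(f'pics/{n}.png')[y0:y1,x0:x1]
    cv2.imwrite(f'pics/{n}_{x0}.png',cv2.convertScaleAbs(cv2.resize(im,None,fx=k,fy=k,interpolation=2),alpha=1.8))
E
python3 - <<'E'
import cv2,numpy as np
a=[cv2.imread(f'pics/{n}.png') for n in('top0_240','top0_480')]
h=max(i.shape[0] for i in a);a=[cv2.copyMakeBorder(i,0,h-i.shape[0],0,0,0) for i in a]
print([i.shape for i in a]);o=np.hstack(a);cv2.imwrite('pics/tt.png',o[:, :])
E
```

```text
[(800, 500, 3), (800, 405, 3)]
```

View pics/top0_240.png

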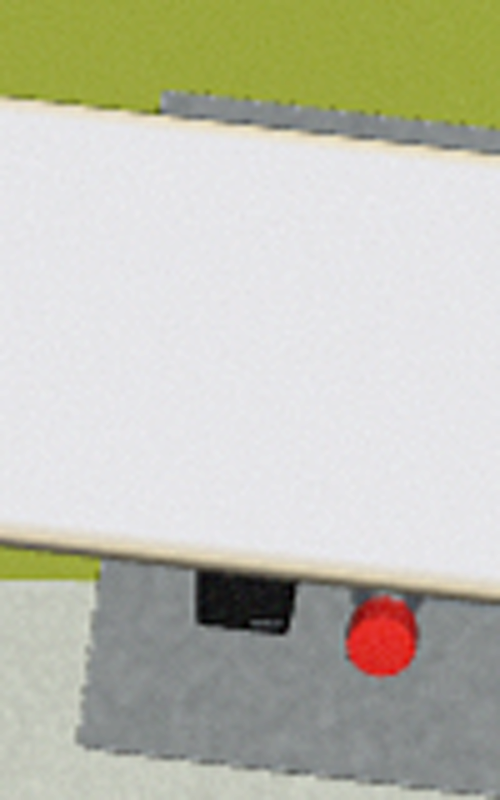

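View pics/top0_480.png

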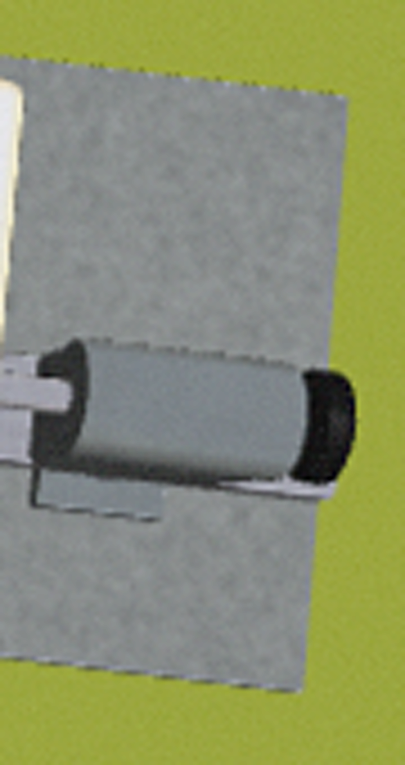

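View pics/scene0_220.png

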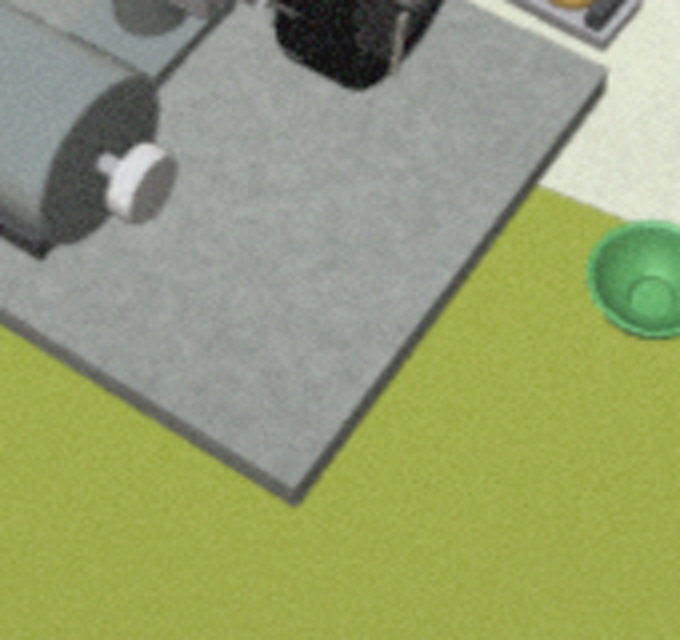

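View pics/scene0_60.png

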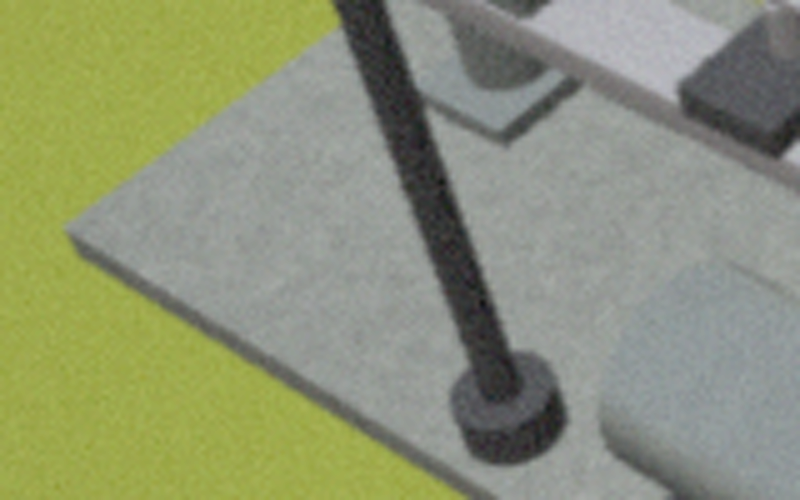

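```bash
cat >> h.py <<'E'
def fit(P,Q):
    pc,qc=P.mean(0),Q.mean(0);H=(P-pc).T@(Q-qc);a=np.arctan2(H[0,1]-H[1,0],H[0,0]+H[1,1])
    R=np.array([[np.cos(a),-np.sin(a)],[np.sin(a),np.cos(a)]]);t=qc-R@pc
    return np.degrees(a),t,(P@R.T+t)-Q
E
python3 - <<'E'
from h import *
d=load('top0'); s=load('scene0')
T=np.array([onz(d,*p,0.018)[:2] for p in [(272.4,148.4),(557.1,181.1),(547.1,313.3),(256,278.6)]])
S=np.array([onz(s,*p,0.018)[:2] for p in [(293.7,402.5),(73.6,266.4),(371,298)]])
L=np.array([[.15,.06],[.15,-.46],[-.09,-.46],[-.09,.06]])
print(T,S)
r=fit(L,T);print(r[0],r[1],np.round(r[2]*1e3,1).tolist())
r=fit(L[[0,1,3]],S);print(r[0],r[1],np.round(r[2]*1e3,1).tolist())
r=fit(np.vstack([L,L[[0,1,3]]]),np.vstack([T,S]));print(r[0],r[1],np.round(r[2]*1e3,1).tolist())
print(tri((d,272.4,148.4),(s,293.7,402.5)),tri((d,557.1,181.1),(s,73.6,266.4)),tri((d,256,278.6),(s,371,298)))
E
```

```text
[[ 0.76890034  0.13310159]
 [ 0.71728038 -0.38285433]
 [ 0.4795942  -0.35869867]
 [ 0.53271186  0.15658005]] [[ 0.76980353  0.13531652]
 [ 0.71838949 -0.37588906]
 [ 0.53506788  0.1578918 ]]
-5.789007391700247 [0.61494778 0.08903814] [[1.3, 0.5], [0.5, -0.9], [-0.6, -0.8], [-1.3, 1.2]]
-5.760015466279641 [0.61614809 0.0922262 ] [[1.6, 1.6], [0.8, -4.6], [-2.4, 3.1]]
-5.768572700901761 [0.6154287 0.0904062] [[1.8, 1.9], [1.2, 0.5], [0.1, 0.5], [-0.8, 2.6], [0.9, -0.3], [0.0, -6.5], [-3.2, 1.3]]
(array([0.76916044, 0.13394753, 0.015773  ]), [np.float64(0.0007502021726211095), np.float64(0.0007502021726211051)]) (array([ 0.71686109, -0.38291506,  0.01373881]), [np.float64(0.0021265921105643884), np.float64(0.002126592110564619)]) (array([0.53276843, 0.15698639, 0.01501918]), [np.float64(7.80559088607558e-05), np.float64(7.805590886076219e-05)])
```

```bash
cat >> h.py <<'E'
YAW=np.radians(-5.8); T0=np.array([0.6152,0.0897,0.])
RL=np.array([[np.cos(YAW),-np.sin(YAW),0],[np.sin(YAW),np.cos(YAW),0],[0,0,1.]])
def W(p): return RL@np.asarray(p,float)+T0
def LL(p): return RL.T@(np.asarray(p,float)-T0)
AX=np.array([0,0,.135])
a35=np.radians(35); PD=np.array([-np.sin(a35),0,np.cos(a35)])
PIN=AX+[0,-.044,0]+.098*PD
def onplane_y(d,u,v,y):  # lathe y plane
    o,r=ray(d,u,v); o=LL(o); r=RL.T@r; return o+r*(y-o[1])/r[1]
E
python3 - <<'E'
from h import *
d=load('top0'); s=load('scene0')
print('pin world',W(PIN),'proj',proj(d,W(PIN)),'ptr tip',W([0,-.018,.189]),proj(s,W([0,-.018,.189])))
im=s['color'][:,:,::-1].copy(); 
x0,y0,k=270,220,6
z=cv2.convertScaleAbs(cv2.resize(im[y0:y0+95,x0:x0+100],None,fx=k,fy=k,interpolation=2),alpha=1.8)
for a in np.arange(0,360,10):
    for y,c in((.014,(0,255,255)),(-.014,(255,255,0))):
        u,v=proj(s,W(AX+[.05*np.sin(np.radians(a)),y,.05*np.cos(np.radians(a))])); cv2.circle(z,(int((u-x0+.5)*k),int((v-y0+.5)*k)),2,c,-1)
cv2.imwrite('pics/ov1.png',z)
im=d['color'][:,:,::-1].copy(); x0,y0,k=210,200,5
z=cv2.convertScaleAbs(cv2.resize(im[y0:y0+120,x0:x0+160],None,fx=k,fy=k,interpolation=2),alpha=1.8)
for p in [PIN]+[AX+[-.05*np.sin(t),y,.05*np.cos(t)] for t in np.radians([45,60,75,90]) for y in(.014,-.014)]+[[-.048,.08,.319]]:
        u,v=proj(d,W(p)); cv2.circle(z,(int((u-x0+.5)*k),int((v-y0+.5)*k)),3,(0,255,255),-1)
cv2.imwrite('pics/ov2.png',z)
# mark on outer face
img=s['color'].astype(int).sum(2)
for u,v in [(270+0,0)]: pass
E
```

```text
pin world [0.55483079 0.05160567 0.2152769 ] proj (np.float64(315.67615316753785), np.float64(259.4406477084329)) ptr tip [0.61338099 0.07179215 0.189     ] (np.float64(302.7622868360078), np.float64(240.34045948665377))
```

View pics/ov1.png

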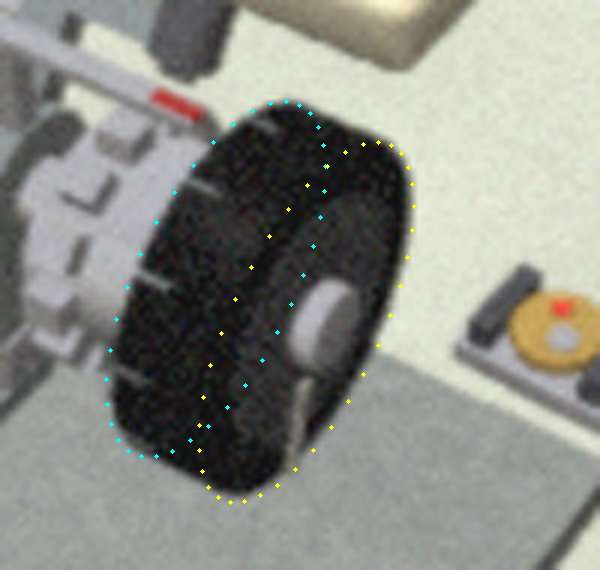

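View pics/ov2.png

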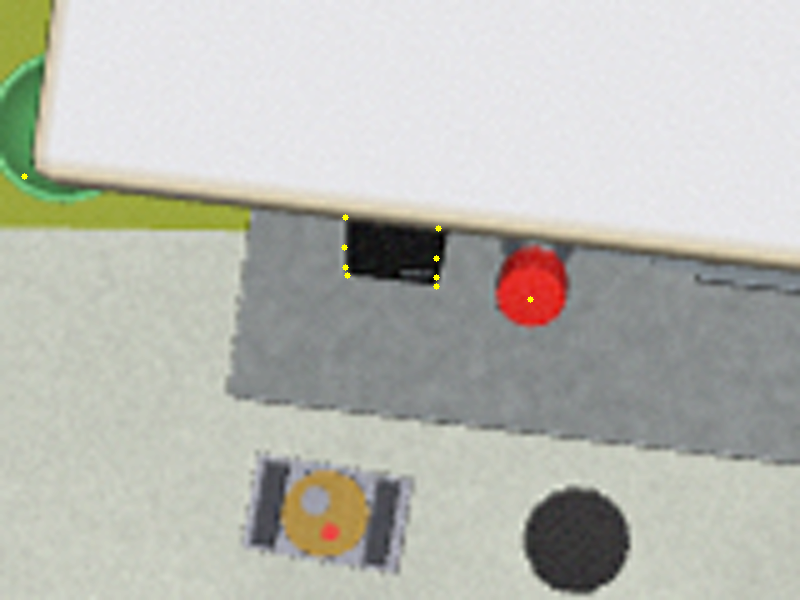

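Run:
```python
from h import *
s=load('scene0')
for u,v in [(305,380),(299,422),(294,460),(325,322),(240,500),(400,150)]:
    p=onplane_y(s,270+u/6-.5,220+v/6-.5,.014)-AX; print(np.round(p*1e3,1), np.degrees(np.arctan2(p[0],p[2])),np.hypot(p[0],p[2]))
```

```text
[  3.3  14.  -18.5] 170.00639068087827 0.018812937683139047
[  6.5  14.  -32. ] 168.49046227216044 0.032656424670171984
[  9.3  14.  -44.6] 168.2083685303692 0.045572995710141666
[-6.5 14.  -5.3] -129.17041275632513 0.008399823695162702
[ 34.1  14.  -35.5] 136.08935893198702 0.049231661947979254
[-42.6  14.   27. ] -57.659544089072746 0.050443424012009026
```

The projected wheel and pin agree with the images to 2–3 mm. The zero mark is about 168° from the top, on the +x side of the bottom, so pushing down on the near rim brings it up. I'll compute the approach move.

```bash
cat >> h.py <<'E'
from scipy.spatial.transform import Rotation as Ro
def toolR(L):
    L=np.radians(L); z=RL@[np.sin(L),0,-np.cos(L)]; y=RL@[0,1,0]; return np.column_stack([np.cross(y,z),y,z])
def tgt(phi,rad,y,L=None):
    p=np.radians(phi); return W(AX+[-rad*np.sin(p),y,rad*np.cos(p)]), toolR(phi if L is None else L)
def delta(p,R,p2,R2,n=1):
    t=(np.array(p2)-p)/n; r=(Ro.from_matrix(R2)*Ro.from_matrix(R).inv()).as_rotvec()/n
    print('n',n,'travel',np.round(t,4).tolist(),'dr',np.round(r,4).tolist(),'|t|',np.linalg.norm(t).round(4),'deg',np.degrees(np.linalg.norm(r)).round(2))
def cur():
    s=observe(); return np.array(s['position']),np.array(s['tool_rot'])
def where():
    s=observe(); p=np.array(s['position']);R=np.array(s['tool_rot']);l=LL(p)-AX; z=RL.T@R[:,2]
    print('t',round(s['time_s'],2),'lathe',np.round(LL(p)*1e3,1),'rad',np.hypot(l[0],l[2]).round(4),'phi',np.degrees(np.arctan2(-l[0],l[2])).round(2),'lean',np.degrees(np.arctan2(z[0],-z[2])).round(2),'zy',z[1].round(4),'F lathe',np.round(RL.T@np.array(s['ft_force']),2),'grip',s['grip_width'],'q',np.round(s['q'],1))
E
python3 - <<'E'
from h import *
p,R=cur(); where()
delta(p,R,*tgt(45,.13,.006),16)
E
```

```text
t 0.15 lathe [-453.4  377.6  230.9] rad 0.4635 phi 78.06 lean -0.03 zy -0.0009 F lathe [ 0.66  0.1  -0.52] grip 0.08530766620540346 q [ 56.1  21.8  74.4  -0.   83.9 -12.3]
n 16 travel [0.0201, -0.0254, -0.0002] dr [-0.0116, -0.0479, 0.0164] |t| 0.0324 deg 2.97
```

>>> jog_arm --travel '[[0.0201,-0.0254,-0.0002],[0.0201,-0.0254,-0.0002],[0.0201,-0.0254,-0.0002],[0.0201,-0.0254,-0.0002],[0.0201,-0.0254,-0.0002],[0.0201,-0.0254,-0.0002],[0.0201,-0.0254,-0.0002],[0.0201,-0.0254,-0.0002],[0.0201,-0.0254,-0.0002],[0.0201,-0.0254,-0.0002],[0.0201,-0.0254,-0.0002],[0.0201,-0.0254,-0.0002],[0.0201,-0.0254,-0.0002],[0.0201,-0.0254,-0.0002],[0.0201,-0.0254,-0.0002],[0.0201,-0.0254,-0.0002],[0,0,0]]' --dr '[[-0.0116,-0.0479,0.0164],[-0.0116,-0.0479,0.0164],[-0.0116,-0.0479,0.0164],[-0.0116,-0.0479,0.0164],[-0.0116,-0.0479,0.0164],[-0.0116,-0.0479,0.0164],[-0.0116,-0.0479,0.0164],[-0.0116,-0.0479,0.0164],[-0.0116,-0.0479,0.0164],[-0.0116,-0.0479,0.0164],[-0.0116,-0.0479,0.0164],[-0.0116,-0.0479,0.0164],[-0.0116,-0.0479,0.0164],[-0.0116,-0.0479,0.0164],[-0.0116,-0.0479,0.0164],[-0.0116,-0.0479,0.0164],[0,0,0]]' --jaw 0 --newtons 20

```text
time_s: 1.57
position: [0.5256, 0.1011, 0.2273]
tool_rot: [[-0.702, 0.103, 0.705], [0.072, 0.995, -0.074], [-0.708, -0.001, -0.706]]
ft_force: [-0.0, -0.2, 0.1]
grip_width: 0.0001
```

Run:
```python
from h import *
where()
d=snap('wrist','w1'); s=snap('scene','s1')
z=d['color'][:,:,::-1].copy()
for p in [PIN,AX+[0,.014,0],[0,-.018,.189]]+[AX+[.05*np.sin(t),y,.05*np.cos(t)] for t in np.radians(np.arange(0,360,15)) for y in(.014,-.014)]:
    u,v=proj(d,W(p)); 
    if abs(u)<2000 and abs(v)<2000: cv2.circle(z,(int(u),int(v)),2,(0,255,255),-1)
cv2.imwrite('pics/w1o.png',cv2.convertScaleAbs(z,alpha=1.5))
```

```text
t 1.57 lathe [-90.3   2.3 227.3] rad 0.1291 phi 44.36 lean 45.11 zy -0.0023 F lathe [-0.01 -0.23  0.09] grip 0.00011580711522641935 q [  0.4   8.6 108.6 -14.5  18.4 -71.7]
```

View pics/w1o.png

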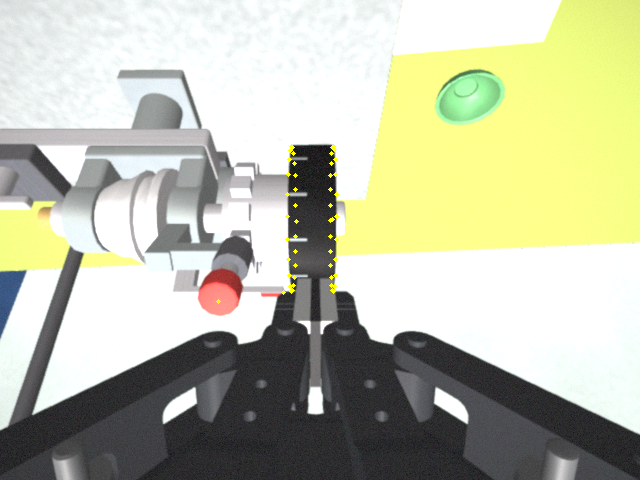

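View pics/s1.png

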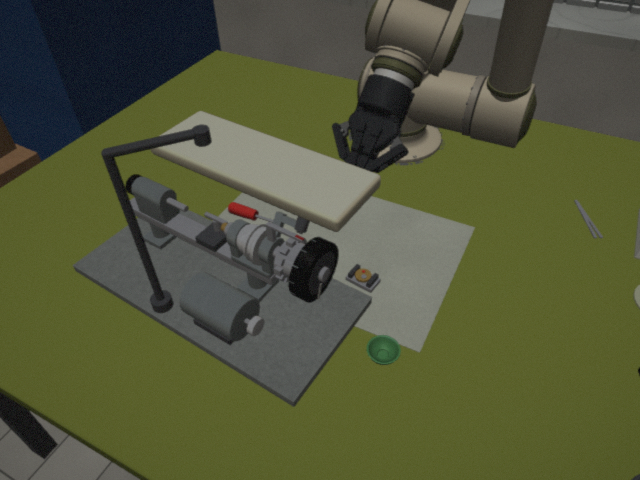

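The wrist view matches the overlay well: the rim spans columns 290–335 and the pin head sits near (220,292). Joint 5 is close to its lower limit, so I'll keep a fixed 40° lean. The flat fingertip can work as a rack, pressed on the rim and slid about 18 mm along the tangent per stroke.

```bash
cat >> h.py <<'E'
def tg2(L,rad,off,y):
    p,R=tgt(L,rad,y); return p+R[:,0]*off,R
E
python3 - <<'E'
from h import *
where(); p,R=cur()
p2,R2=tg2(40,.057,-.008,.005); delta(p,R,p2,R2,10)
print('xtool',R2[:,0],'z',R2[:,2])
E
```

```text
t 1.67 lathe [-92.2   4.9 227.5] rad 0.1307 phi 44.9 lean 44.95 zy -0.0004 F lathe [-0.25  0.86 -0.14] grip -0.0003000002136315109 q [  0.8   8.5 108.6 -14.8  18.7 -71.2]
n 10 travel [0.0061, -0.0006, -0.0044] dr [0.0008, 0.0086, 0.0001] |t| 0.0076 deg 0.5
xtool [-0.76212284  0.07741361 -0.64278761] z [ 0.63949699 -0.06495774 -0.76604444]
```

>>> jog_arm --travel '[[0.0061,-0.0006,-0.0044],[0.0061,-0.0006,-0.0044],[0.0061,-0.0006,-0.0044],[0.0061,-0.0006,-0.0044],[0.0061,-0.0006,-0.0044],[0.0061,-0.0006,-0.0044],[0.0061,-0.0006,-0.0044],[0.0061,-0.0006,-0.0044],[0.0061,-0.0006,-0.0044],[0.0061,-0.0006,-0.0044],[0,0,0],[0,0,0]]' --dr '[[0.0008,0.0086,0.0001],[0.0008,0.0086,0.0001],[0.0008,0.0086,0.0001],[0.0008,0.0086,0.0001],[0.0008,0.0086,0.0001],[0.0008,0.0086,0.0001],[0.0008,0.0086,0.0001],[0.0008,0.0086,0.0001],[0.0008,0.0086,0.0001],[0.0008,0.0086,0.0001],[0,0,0],[0,0,0]]'

```text
time_s: 2.67
position: [0.5851, 0.0989, 0.1838]
tool_rot: [[-0.762, 0.099, 0.64], [0.076, 0.995, -0.064], [-0.644, -0.0, -0.765]]
ft_force: [0.6, -0.2, -0.9]
grip_width: -0.0004
```

Run:
```python
from h import *
where()
d=snap('wrist','w2'); s=snap('scene','s2'); where()
cv2.imwrite('pics/w2z.png',cv2.convertScaleAbs(cv2.resize(d['color'][100:400,180:480,::-1],None,fx=2,fy=2),alpha=1.2))
```

```text
t 2.67 lathe [-30.9   6.1 183.8] rad 0.0577 phi 32.33 lean 40.06 zy 0.0014 F lathe [ 0.59 -0.13 -0.87] grip -0.00040225035094170245 q [ -0.3  17.7 101.4  -9.6  21.2 -76.9]
t 2.77 lathe [-31.2   6.2 184.2] rad 0.0582 phi 32.43 lean 40.09 zy 0.0016 F lathe [ 0.7  -0.25 -1.03] grip -0.0004594024889455547 q [ -0.3  17.7 101.5  -9.6  21.2 -76.9]
```

View pics/w2z.png

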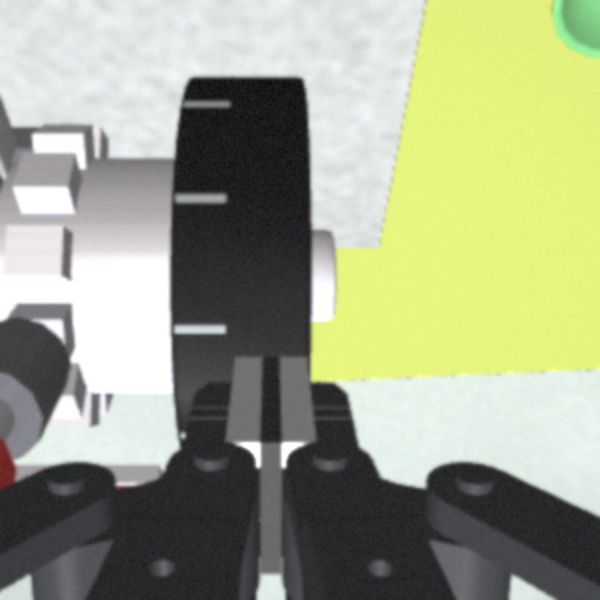

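View pics/s2.png

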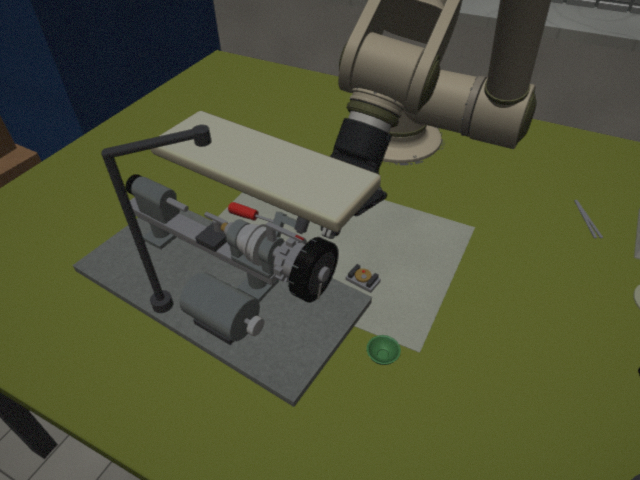

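Clear of everything so far: the tip faces the rim at wrist zoom (270,360), with graduations at rows 104, 198 and 328. I'll creep in along the tool axis.

>>> jog_arm --travel '[[0.0013,-0.0001,-0.0015],[0.0013,-0.0001,-0.0015],[0.001,-0.0001,-0.0011],[0,0,0],[0,0,0]]' --dr '[[0,0,0],[0,0,0],[0,0,0],[0,0,0],[0,0,0]]'

```text
time_s: 3.18
position: [0.5886, 0.0987, 0.1799]
tool_rot: [[-0.761, 0.099, 0.641], [0.075, 0.995, -0.064], [-0.644, -0.0, -0.765]]
ft_force: [0.2, 0.4, -0.5]
grip_width: -0.0001
```

>>> jog_arm --travel '[[0.0006,-0.0001,-0.0008],[0,0,0]]' --dr '[[0,0,0],[0,0,0]]'

```text
time_s: 3.35
position: [0.5892, 0.0986, 0.1796]
tool_rot: [[-0.761, 0.099, 0.642], [0.075, 0.995, -0.063], [-0.645, 0.0, -0.764]]
ft_force: [-2.7, -0.1, 2.3]
grip_width: 0.0001
```

>>> jog_arm --travel '[[0.0006,-0.0001,-0.0008],[0,0,0]]' --dr '[[0,0,0],[0,0,0]]'

```text
time_s: 3.52
position: [0.59, 0.0986, 0.1799]
tool_rot: [[-0.759, 0.098, 0.643], [0.075, 0.995, -0.063], [-0.646, 0.0, -0.763]]
ft_force: [-7.7, -0.3, 10.8]
grip_width: 0.0001
```

>>> jog_arm --travel '[[-0.0004,0,0.0005],[-0.0008,0.0001,-0.0006],[-0.0015,0.0002,-0.0013],[-0.0015,0.0002,-0.0013],[-0.0015,0.0002,-0.0013]]' --dr '[[0,0,0],[0,0,0],[0,0,0],[0,0,0],[0,0,0]]'

```text
time_s: 3.93
position: [0.5839, 0.0992, 0.1751]
tool_rot: [[-0.761, 0.098, 0.642], [0.075, 0.995, -0.064], [-0.645, -0.0, -0.764]]
ft_force: [-7.6, -0.7, 9.5]
grip_width: -0.0001
```

>>> jog_arm --travel '[[-0.0015,0.0002,-0.0013],[-0.0015,0.0002,-0.0013],[-0.0015,0.0002,-0.0013],[-0.0008,0.0001,-0.0006],[0,0,0],[0,0,0]]' --dr '[[0,0,0],[0,0,0],[0,0,0],[0,0,0],[0,0,0],[0,0,0]]'

```text
time_s: 4.43
position: [0.5785, 0.0998, 0.1705]
tool_rot: [[-0.761, 0.099, 0.641], [0.075, 0.995, -0.064], [-0.645, -0.0, -0.765]]
ft_force: [-8.7, -2.0, 8.7]
grip_width: -0.0004
```

Run:
```python
from h import *
where()
d=snap('wrist','w3'); where()
cv2.imwrite('pics/w3z.png',cv2.convertScaleAbs(cv2.resize(d['color'][100:400,180:480,::-1],None,fx=2,fy=2),alpha=1.2))
```

```text
t 4.43 lathe [-37.6   6.4 170.5] rad 0.0517 phi 46.66 lean 40.13 zy 0.0014 F lathe [-8.45 -2.85  8.75] grip -0.00037536694058043854 q [ -0.2  18.4 103.5 -11.2  18.5 -75.2]
t 4.48 lathe [-37.5   6.3 170.5] rad 0.0517 phi 46.62 lean 40.14 zy 0.0014 F lathe [-8.2  -2.66  8.6 ] grip -9.19087484614909e-05 q [ -0.2  18.4 103.5 -11.2  18.5 -75.2]
```

View pics/w3z.png

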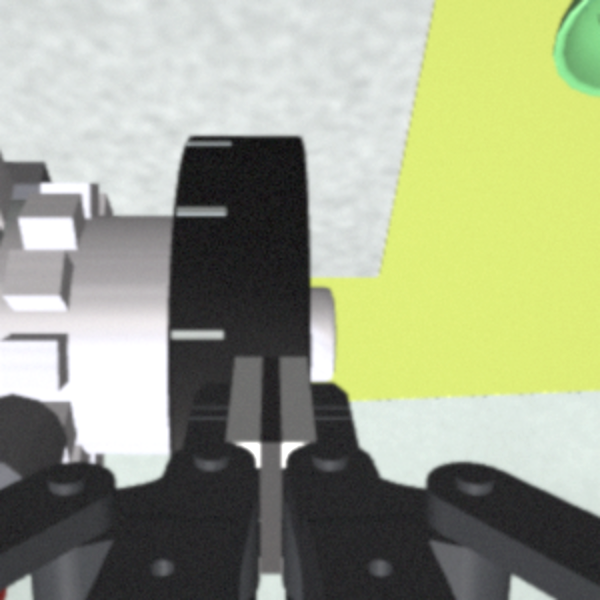

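The rim followed the finger. At about 12 N the press was firmer than needed, so I'll ease it to a few newtons for the next strokes.

>>> jog_arm --travel '[[-0.0032,0.0003,0.0038],[0.0023,-0.0002,0.0019],[0.0023,-0.0002,0.0019],[0.0023,-0.0002,0.0019],[0.0023,-0.0002,0.0019],[0.0023,-0.0002,0.0019],[0.0013,-0.0001,-0.0015],[0.0013,-0.0001,-0.0015],[0.0002,0,-0.0002],[0,0,0]]' --dr '[[0,0,0],[0,0,0],[0,0,0],[0,0,0],[0,0,0],[0,0,0],[0,0,0],[0,0,0],[0,0,0],[0,0,0]]'

```text
time_s: 5.32
position: [0.5899, 0.099, 0.1801]
tool_rot: [[-0.761, 0.099, 0.641], [0.075, 0.995, -0.064], [-0.644, -0.0, -0.765]]
ft_force: [-1.2, 0.1, 2.9]
grip_width: -0.0005
```

>>> jog_arm --travel '[[-0.0008,0.0001,-0.0006],[-0.0019,0.0002,-0.0016],[-0.0019,0.0002,-0.0016],[-0.0019,0.0002,-0.0016]]' --dr '[[0,0,0],[0,0,0],[0,0,0],[0,0,0]]'

```text
time_s: 5.65
position: [0.5829, 0.0997, 0.1743]
tool_rot: [[-0.762, 0.099, 0.641], [0.075, 0.995, -0.064], [-0.644, -0.0, -0.765]]
ft_force: [-2.4, -0.1, 3.6]
grip_width: -0.0001
```

>>> jog_arm --travel '[[-0.0019,0.0002,-0.0016],[-0.0019,0.0002,-0.0016],[-0.0019,0.0002,-0.0016],[-0.0008,0.0001,-0.0006],[0,0,0],[0,0,0]]' --dr '[[0,0,0],[0,0,0],[0,0,0],[0,0,0],[0,0,0],[0,0,0]]'

```text
time_s: 6.15
position: [0.5768, 0.1004, 0.1692]
tool_rot: [[-0.761, 0.099, 0.641], [0.075, 0.995, -0.064], [-0.644, -0.0, -0.765]]
ft_force: [-3.5, -1.6, 2.5]
grip_width: -0.0002
```

Run:
```python
from h import *
d=snap('wrist','w4'); where()
cv2.imwrite('pics/w4z.png',cv2.convertScaleAbs(cv2.resize(d['color'][100:400,180:480,::-1],None,fx=2,fy=2),alpha=1.2))
```

```text
t 6.2 lathe [-39.2   6.7 169.2] rad 0.052 phi 48.85 lean 40.09 zy 0.0015 F lathe [-2.42 -2.76  3.26] grip 0.00032452338108444553 q [-1.000e-01  1.840e+01  1.037e+02 -1.150e+01  1.830e+01 -7.480e+01]
```

View pics/w4z.png

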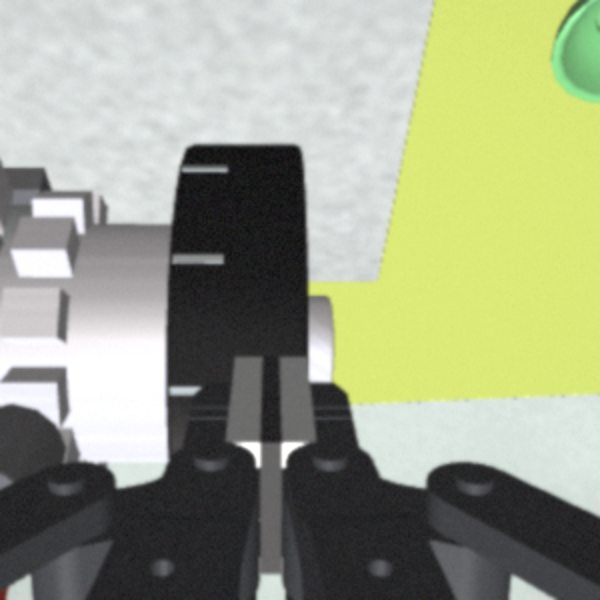

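Marks advanced by about 18°, with only 4 N on the rim. I'll repeat the stroke in single calls.

>>> jog_arm --travel '[[-0.0032,0.0003,0.0038],[0.0026,-0.0003,0.0022],[0.0026,-0.0003,0.0022],[0.0026,-0.0003,0.0022],[0.0026,-0.0003,0.0022],[0.0026,-0.0002,0.002],[0.0013,-0.0001,-0.0015],[0.0013,-0.0001,-0.0015],[0.0006,-0.0001,-0.0008],[0,0,0],[-0.0008,0.0001,-0.0006],[-0.0019,0.0002,-0.0016],[-0.0019,0.0002,-0.0016],[-0.0019,0.0002,-0.0016],[-0.0019,0.0002,-0.0016],[-0.0019,0.0002,-0.0016],[-0.0019,0.0002,-0.0016],[-0.0008,0.0001,-0.0006],[0,0,0],[0,0,0]]' --dr '[[0,0,0],[0,0,0],[0,0,0],[0,0,0],[0,0,0],[0,0,0],[0,0,0],[0,0,0],[0,0,0],[0,0,0],[0,0,0],[0,0,0],[0,0,0],[0,0,0],[0,0,0],[0,0,0],[0,0,0],[0,0,0],[0,0,0],[0,0,0]]'

```text
time_s: 7.87
position: [0.5768, 0.1004, 0.1692]
tool_rot: [[-0.761, 0.099, 0.641], [0.075, 0.995, -0.064], [-0.644, -0.0, -0.765]]
ft_force: [-3.1, -0.5, 3.5]
grip_width: -0.0001
```

>>> jog_arm --travel '[[-0.0032,0.0003,0.0038],[0.0026,-0.0003,0.0022],[0.0026,-0.0003,0.0022],[0.0026,-0.0003,0.0022],[0.0026,-0.0003,0.0022],[0.0026,-0.0002,0.002],[0.0013,-0.0001,-0.0015],[0.0013,-0.0001,-0.0015],[0.0006,-0.0001,-0.0008],[0,0,0],[-0.0008,0.0001,-0.0006],[-0.0019,0.0002,-0.0016],[-0.0019,0.0002,-0.0016],[-0.0019,0.0002,-0.0016],[-0.0019,0.0002,-0.0016],[-0.0019,0.0002,-0.0016],[-0.0019,0.0002,-0.0016],[-0.0008,0.0001,-0.0006],[0,0,0],[0,0,0]]' --dr '[[0,0,0],[0,0,0],[0,0,0],[0,0,0],[0,0,0],[0,0,0],[0,0,0],[0,0,0],[0,0,0],[0,0,0],[0,0,0],[0,0,0],[0,0,0],[0,0,0],[0,0,0],[0,0,0],[0,0,0],[0,0,0],[0,0,0],[0,0,0]]'

```text
time_s: 9.53
position: [0.5768, 0.1004, 0.1692]
tool_rot: [[-0.761, 0.099, 0.641], [0.075, 0.995, -0.064], [-0.644, -0.0, -0.765]]
ft_force: [-2.6, -1.3, 3.9]
grip_width: -0.0004
```

Run:
```python
from h import *
s=snap('scene','s5'); where()
x0,y0,k=270,220,6
z=cv2.convertScaleAbs(cv2.resize(s['color'][y0:y0+95,x0:x0+100,::-1],None,fx=k,fy=k,interpolation=2),alpha=1.8)
cv2.imwrite('pics/s5z.png',z)
```

```text
t 9.58 lathe [-39.2   6.8 169.3] rad 0.052 phi 48.83 lean 40.1 zy 0.0016 F lathe [-3.67 -0.05  3.11] grip 6.140116600249737e-05 q [-1.000e-01  1.840e+01  1.037e+02 -1.150e+01  1.830e+01 -7.490e+01]
```

View pics/s5z.png

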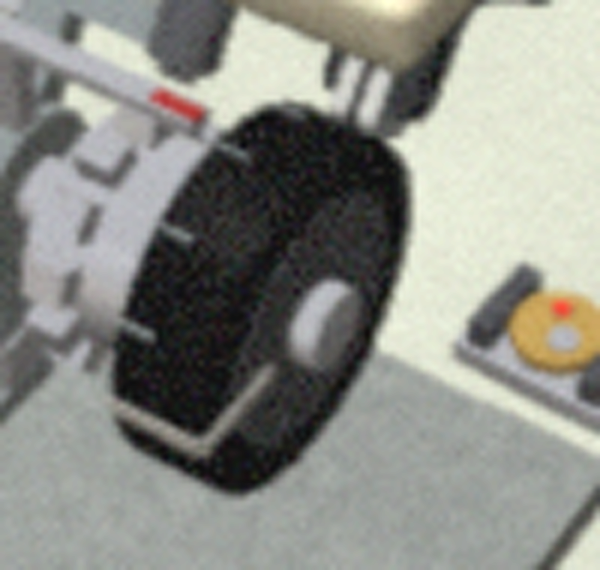

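The mark is now on the visible +x rim, running from (118,405) to (200,445) in the zoom. I'll measure its angle.

```bash
cat >> h.py <<'E'
def ang(d,u,v,y):
    p=onplane_y(d,u,v,y)-AX; return np.degrees(np.arctan2(p[0],p[2])).round(1),np.hypot(p[0],p[2]).round(4)
E
python3 - <<'E'
from h import *
s=load('s5'); f=lambda u,v:(270+u/6-.5,220+v/6-.5)
for u,v,y in [(203,446,.014),(270,370,.014),(117,404,-.014),(122,327,-.014),(164,228,-.014),(218,146,-.014)]: print(ang(s,*f(u,v),y))
E
```

```text
(np.float64(89.8), np.float64(0.0483))
(np.float64(89.6), np.float64(0.0187))
(np.float64(94.5), np.float64(0.0463))
(np.float64(63.4), np.float64(0.0465))
(np.float64(29.7), np.float64(0.0448))
(np.float64(-2.2), np.float64(0.0474))
```

>>> jog_arm --travel '[[-0.0032,0.0003,0.0038],[0.0026,-0.0003,0.0022],[0.0026,-0.0003,0.0022],[0.0026,-0.0003,0.0022],[0.0026,-0.0003,0.0022],[0.0026,-0.0002,0.002],[0.0013,-0.0001,-0.0015],[0.0013,-0.0001,-0.0015],[0.0006,-0.0001,-0.0008],[0,0,0],[-0.0008,0.0001,-0.0006],[-0.0019,0.0002,-0.0016],[-0.0019,0.0002,-0.0016],[-0.0019,0.0002,-0.0016],[-0.0019,0.0002,-0.0016],[-0.0019,0.0002,-0.0016],[-0.0019,0.0002,-0.0016],[-0.0008,0.0001,-0.0006],[0,0,0],[0,0,0]]' --dr '[[0,0,0],[0,0,0],[0,0,0],[0,0,0],[0,0,0],[0,0,0],[0,0,0],[0,0,0],[0,0,0],[0,0,0],[0,0,0],[0,0,0],[0,0,0],[0,0,0],[0,0,0],[0,0,0],[0,0,0],[0,0,0],[0,0,0],[0,0,0]]'

```text
time_s: 11.25
position: [0.5768, 0.1004, 0.1692]
tool_rot: [[-0.761, 0.099, 0.641], [0.075, 0.995, -0.064], [-0.644, -0.0, -0.765]]
ft_force: [-2.9, -1.7, 3.2]
grip_width: -0.0002
```

>>> jog_arm --travel '[[-0.0032,0.0003,0.0038],[0.0026,-0.0003,0.0022],[0.0026,-0.0003,0.0022],[0.0026,-0.0003,0.0022],[0.0026,-0.0003,0.0022],[0.0026,-0.0002,0.002],[0.0013,-0.0001,-0.0015],[0.0013,-0.0001,-0.0015],[0.0006,-0.0001,-0.0008],[0,0,0],[-0.0008,0.0001,-0.0006],[-0.0019,0.0002,-0.0016],[-0.0019,0.0002,-0.0016],[-0.0019,0.0002,-0.0016],[-0.0019,0.0002,-0.0016],[-0.0019,0.0002,-0.0016],[-0.0019,0.0002,-0.0016],[-0.0008,0.0001,-0.0006],[0,0,0],[0,0,0]]' --dr '[[0,0,0],[0,0,0],[0,0,0],[0,0,0],[0,0,0],[0,0,0],[0,0,0],[0,0,0],[0,0,0],[0,0,0],[0,0,0],[0,0,0],[0,0,0],[0,0,0],[0,0,0],[0,0,0],[0,0,0],[0,0,0],[0,0,0],[0,0,0]]'

```text
time_s: 12.92
position: [0.5768, 0.1004, 0.1692]
tool_rot: [[-0.761, 0.099, 0.641], [0.075, 0.995, -0.064], [-0.644, -0.0, -0.765]]
ft_force: [-2.6, -0.3, 3.5]
grip_width: 0.0001
```

>>> jog_arm --travel '[[-0.0032,0.0003,0.0038],[0.0026,-0.0003,0.0022],[0.0026,-0.0003,0.0022],[0.0026,-0.0003,0.0022],[0.0026,-0.0003,0.0022],[0.0026,-0.0002,0.002],[0.0013,-0.0001,-0.0015],[0.0013,-0.0001,-0.0015],[0.0006,-0.0001,-0.0008],[0,0,0],[-0.0008,0.0001,-0.0006],[-0.0019,0.0002,-0.0016],[-0.0019,0.0002,-0.0016],[-0.0019,0.0002,-0.0016],[-0.0019,0.0002,-0.0016],[-0.0019,0.0002,-0.0016],[-0.0019,0.0002,-0.0016],[-0.0008,0.0001,-0.0006],[0,0,0],[0,0,0]]' --dr '[[0,0,0],[0,0,0],[0,0,0],[0,0,0],[0,0,0],[0,0,0],[0,0,0],[0,0,0],[0,0,0],[0,0,0],[0,0,0],[0,0,0],[0,0,0],[0,0,0],[0,0,0],[0,0,0],[0,0,0],[0,0,0],[0,0,0],[0,0,0]]'

```text
time_s: 14.58
position: [0.5768, 0.1004, 0.1692]
tool_rot: [[-0.761, 0.099, 0.641], [0.075, 0.995, -0.064], [-0.644, -0.0, -0.765]]
ft_force: [-2.8, 0.1, 3.4]
grip_width: 0.0005
```

Run:
```python
from h import *
s=snap('scene','s6'); where()
x0,y0,k=270,220,6
z=cv2.convertScaleAbs(cv2.resize(s['color'][y0:y0+95,x0:x0+100,::-1],None,fx=k,fy=k,interpolation=2),alpha=1.8)
cv2.imwrite('pics/s6z.png',z)
```

```text
t 14.63 lathe [-39.2   6.8 169.3] rad 0.052 phi 48.81 lean 40.1 zy 0.0016 F lathe [-2.85 -1.61  2.31] grip -0.00013471478667295922 q [-1.000e-01  1.840e+01  1.037e+02 -1.150e+01  1.830e+01 -7.480e+01]
```

View pics/s6z.png

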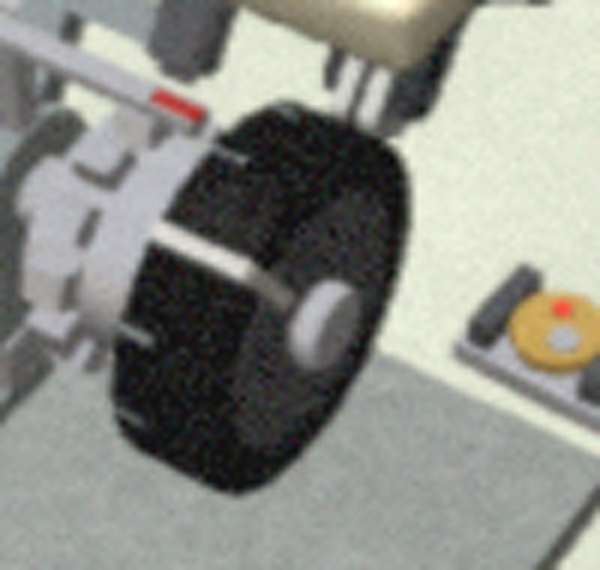

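Run:
```python
from h import *
s=load('s6'); f=lambda u,v:(270+u/6-.5,220+v/6-.5)
for u,v,y in [(252,267,.014),(275,287,.014),(160,231,-.014),(122,327,-.014)]: print(ang(s,*f(u,v),y))
p=AX+[0,0,.05]
for a in (25,28,31,34):
    r=np.radians(a); print(a,[np.round((np.array(proj(s,W(AX+[.05*np.sin(r),y,.05*np.cos(r)])))-[270,220]+.5)*6) for y in(-.014,.014)])
```

```text
(np.float64(29.8), np.float64(0.0496))
(np.float64(29.1), np.float64(0.0316))
(np.float64(31.2), np.float64(0.0459))
(np.float64(63.4), np.float64(0.0465))
25 [array([165., 207.]), array([260., 252.])]
28 [array([160., 216.]), array([255., 261.])]
31 [array([155., 226.]), array([249., 270.])]
34 [array([150., 235.]), array([245., 280.])]
```

The mark is at about 30° now. One more full stroke, then I'll measure.

>>> jog_arm --travel '[[-0.0032,0.0003,0.0038],[0.0026,-0.0003,0.0022],[0.0026,-0.0003,0.0022],[0.0026,-0.0003,0.0022],[0.0026,-0.0003,0.0022],[0.0026,-0.0002,0.002],[0.0013,-0.0001,-0.0015],[0.0013,-0.0001,-0.0015],[0.0006,-0.0001,-0.0008],[0,0,0],[-0.0008,0.0001,-0.0006],[-0.0019,0.0002,-0.0016],[-0.0019,0.0002,-0.0016],[-0.0019,0.0002,-0.0016],[-0.0019,0.0002,-0.0016],[-0.0019,0.0002,-0.0016],[-0.0019,0.0002,-0.0016],[-0.0008,0.0001,-0.0006],[0,0,0],[0,0,0]]' --dr '[[0,0,0],[0,0,0],[0,0,0],[0,0,0],[0,0,0],[0,0,0],[0,0,0],[0,0,0],[0,0,0],[0,0,0],[0,0,0],[0,0,0],[0,0,0],[0,0,0],[0,0,0],[0,0,0],[0,0,0],[0,0,0],[0,0,0],[0,0,0]]'

```text
time_s: 16.3
position: [0.5768, 0.1004, 0.1692]
tool_rot: [[-0.761, 0.099, 0.641], [0.075, 0.995, -0.064], [-0.644, -0.0, -0.765]]
ft_force: [-1.9, -1.1, 3.1]
grip_width: -0.0002
```

Run:
```python
from h import *
s=snap('scene','s7'); where()
x0,y0,k=270,220,6
z=cv2.convertScaleAbs(cv2.resize(s['color'][y0:y0+95,x0:x0+100,::-1],None,fx=k,fy=k,interpolation=2),alpha=1.8)
cv2.imwrite('pics/s7z.png',z)
for a in (-5,0,5,10,15):
    r=np.radians(a); print(a,[np.round((np.array(proj(s,W(AX+[.05*np.sin(r),y,.05*np.cos(r)])))-[270,220]+.5)*6) for y in(-.014,.014)])
```

```text
t 16.35 lathe [-39.2   6.7 169.3] rad 0.052 phi 48.85 lean 40.09 zy 0.0015 F lathe [-2.33 -0.77  2.38] grip 0.00015904386435039767 q [-1.000e-01  1.840e+01  1.037e+02 -1.150e+01  1.830e+01 -7.480e+01]
-5 [array([223., 133.]), array([318., 175.])]
0 [array([213., 143.]), array([308., 186.])]
5 [array([203., 154.]), array([298., 197.])]
10 [array([194., 166.]), array([288., 209.])]
15 [array([184., 179.]), array([279., 222.])]
```

View pics/s7z.png

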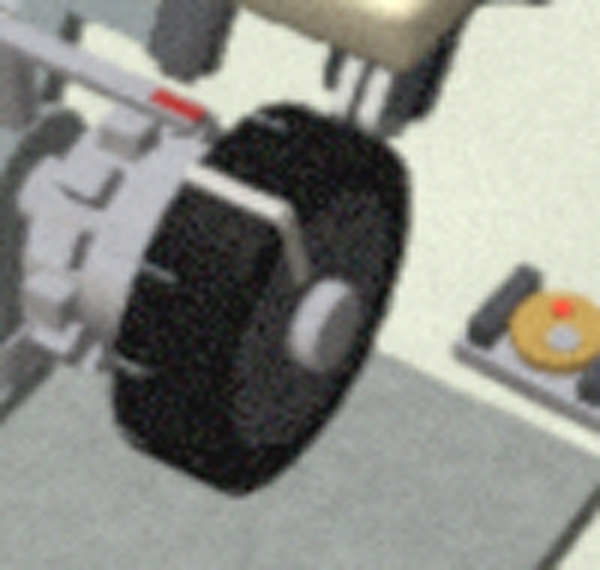

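>>> jog_arm --travel '[[-0.0032,0.0003,0.0038],[0.0026,-0.0003,0.0022],[0.0026,-0.0003,0.0022],[0.0026,-0.0003,0.0022],[0.0013,-0.0001,-0.0015],[0.0013,-0.0001,-0.0015],[0.0006,-0.0001,-0.0008],[0,0,0],[-0.0008,0.0001,-0.0006],[-0.0019,0.0002,-0.0016],[-0.0019,0.0002,-0.0016],[-0.0019,0.0002,-0.0016],[-0.0008,0.0001,-0.0006],[0,0,0],[0,0,0],[0,0,0]]' --dr '[[0,0,0],[0,0,0],[0,0,0],[0,0,0],[0,0,0],[0,0,0],[0,0,0],[0,0,0],[0,0,0],[0,0,0],[0,0,0],[0,0,0],[0,0,0],[0,0,0],[0,0,0],[0,0,0]]'

```text
time_s: 17.68
position: [0.5774, 0.1003, 0.1698]
tool_rot: [[-0.761, 0.099, 0.641], [0.075, 0.995, -0.064], [-0.644, -0.0, -0.765]]
ft_force: [-0.8, -0.5, 0.3]
grip_width: 0.0003
```

Run:
```python
from h import *
s=snap('scene','s8'); d=snap('wrist','w8'); where()
x0,y0,k=270,220,6
z=cv2.convertScaleAbs(cv2.resize(s['color'][y0:y0+95,x0:x0+100,::-1],None,fx=k,fy=k,interpolation=2),alpha=1.8)
cv2.imwrite('pics/s8z.png',z)
cv2.imwrite('pics/w8z.png',cv2.convertScaleAbs(cv2.resize(d['color'][100:400,180:480,::-1],None,fx=2,fy=2),alpha=1.2))
```

```text
t 17.78 lathe [-38.6   6.7 169.8] rad 0.052 phi 47.98 lean 40.09 zy 0.0016 F lathe [ 0.05 -0.7   0.91] grip 0.00018450763287799034 q [-1.000e-01  1.830e+01  1.036e+02 -1.140e+01  1.840e+01 -7.500e+01]
```

View pics/s8z.png

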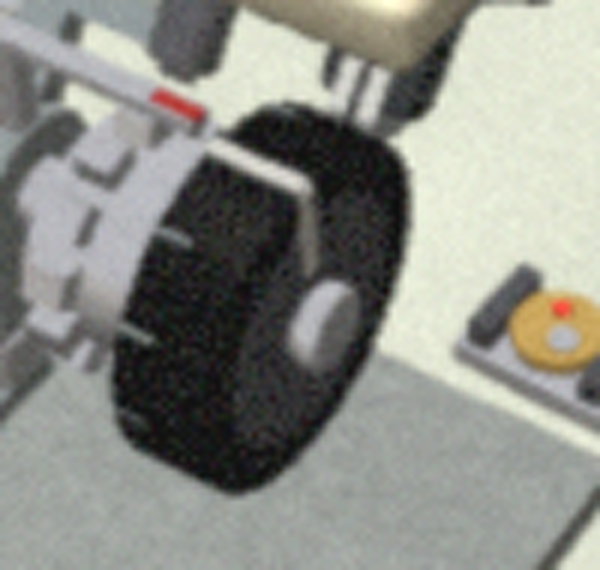

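View pics/w8z.png

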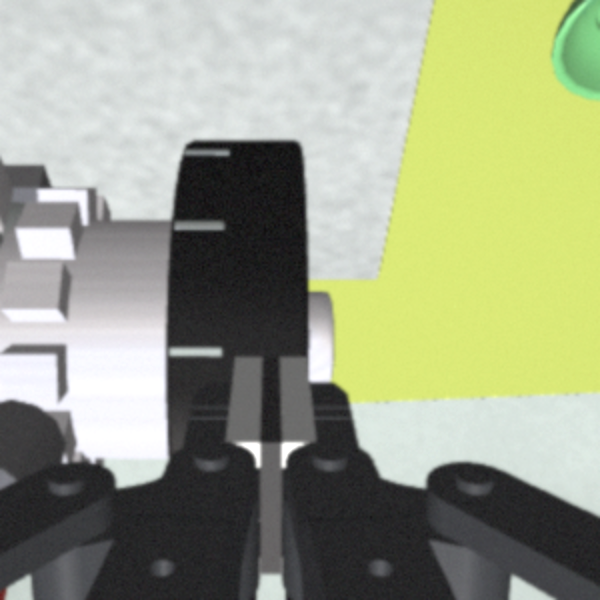

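The mark runs from (213,146) to (308,187), matching the predicted 0° line. I'll cross-check with the near-side graduations in the wrist view.

Run:
```python
from h import *
d=load('w8'); s=load('s8')
for a in (-60,-90,-120):
  for e in (-3,0,3):
    r=np.radians(a+e); u,v=proj(d,W(AX+[.05*np.sin(r),-.009,.05*np.cos(r)])); print(a+e,np.round([(u-180+.5)*2,(v-100+.5)*2]))
f=lambda u,v:(270+u/6-.5,220+v/6-.5)
for u,v,y in [(213,146,-.014),(308,187,.014),(163,231,-.014),(313,225,.014),(311,268,.014)]: print(ang(s,*f(u,v),y))
p,R=cur()
pd=PIN+PD*.03; tp=W(pd); R2=toolR(36)
print('retract to');delta(p,R,p-R[:,2]*.09,R,5)
```

```text
-63 [192. 332.]
-60 [192. 346.]
-57 [192. 359.]
-93 [197. 214.]
-90 [196. 224.]
-87 [196. 234.]
-123 [205. 153.]
-120 [204. 156.]
-117 [203. 160.]
(np.float64(0.3), np.float64(0.0491))
(np.float64(-0.1), np.float64(0.0494))
(np.float64(30.6), np.float64(0.0445))
(np.float64(-3.2), np.float64(0.0346))
(np.float64(-1.7), np.float64(0.0202))
retract to
n 5 travel [-0.0115, 0.0011, 0.0138] dr [0.0, 0.0, 0.0] |t| 0.018 deg 0.0
```

Both views agree that the mark is within about 1.5° of the top. Next I retract along the tool axis and measure the pin head.

>>> jog_arm --travel '[[-0.0032,0.0003,0.0038],[-0.0115,0.0011,0.0138],[-0.0115,0.0011,0.0138],[-0.0115,0.0011,0.0138],[-0.0115,0.0011,0.0138],[0,0,0],[0,0,0],[0,0,0]]' --dr '[[0,0,0],[0,0,0],[0,0,0],[0,0,0],[0,0,0],[0,0,0],[0,0,0],[0,0,0]]'

```text
time_s: 18.45
position: [0.5283, 0.105, 0.2283]
tool_rot: [[-0.762, 0.099, 0.641], [0.075, 0.995, -0.064], [-0.644, -0.0, -0.765]]
ft_force: [0.5, 0.8, -0.2]
grip_width: 0.0001
```

Run:
```python
from h import *
d=snap('wrist','w9'); where(); s=snap('scene','s9')
z=d['color'][:,:,::-1].copy()
for t in np.arange(0,2*np.pi,.3):
    u,v=proj(d,W(PIN+.01*(np.cos(t)*np.array([0,1,0])+np.sin(t)*np.array([np.cos(a35),0,np.sin(a35)])))); cv2.circle(z,(int(u+.5),int(v+.5)),1,(0,255,255),-1)
cv2.imwrite('pics/w9z.png',cv2.convertScaleAbs(cv2.resize(z[200:400,140:400],None,fx=3,fy=3),alpha=1.0))
x0,y0,k=270,220,6
cv2.imwrite('pics/s9z.png',cv2.convertScaleAbs(cv2.resize(s['color'][y0:y0+95,x0:x0+100,::-1],None,fx=k,fy=k,interpolation=2),alpha=1.8))
p,R=cur(); delta(p,R,W(PIN+PD*.04),toolR(36),8)
```

```text
t 18.5 lathe [-87.9   6.4 228. ] rad 0.128 phi 43.39 lean 40.03 zy 0.0014 F lathe [0.43 0.1  0.  ] grip 0.00017821589927500119 q [  0.6   9.1 104.6  -9.   26.7 -77.2]
n 8 travel [0.0005, -0.0064, 0.0025] dr [0.0009, 0.0087, -0.0003] |t| 0.0069 deg 0.5
```

View pics/w9z.png

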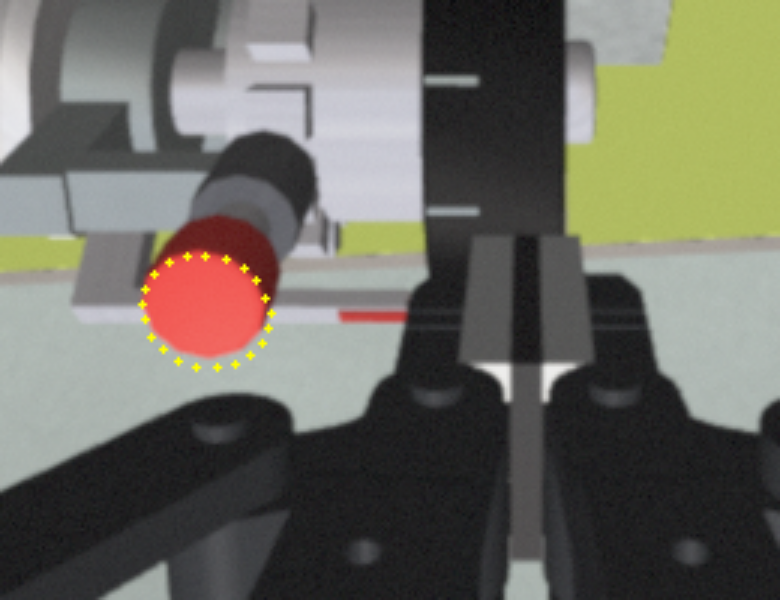

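View pics/s9z.png

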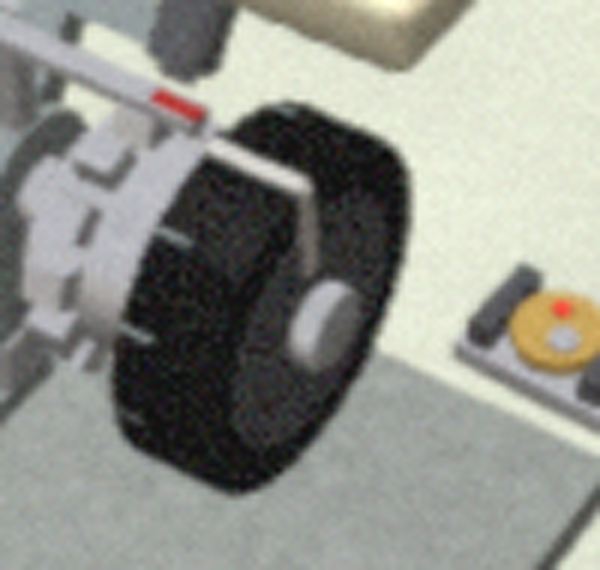

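The wheel stayed put. The pin head matches the model to about 1 mm: its disc centre is at zoom (207,303) against a predicted (207,311). I'll move in line with the pin, 40 mm out, at 38° lean.

Run:
```python
from h import *
p,R=cur(); R2=toolR(38); t=W(PIN+PD*.035)+R2[:,0]*.002; delta(p,R,t,R2,8); print('-pd world',RL@-PD, t)
```

```text
n 8 travel [0.0006, -0.0064, 0.0019] dr [0.0005, 0.0044, -0.0003] |t| 0.0067 deg 0.25
-pd world [ 0.57064013 -0.05796351 -0.81915204] [0.53329043 0.05379366 0.2427159 ]
```

>>> jog_arm --travel '[[0,0,0.008],[0,0,0.007],[0.0008,-0.0085,0],[0.0008,-0.0085,0],[0.0008,-0.0085,0],[0.0008,-0.0085,0],[0.0008,-0.0085,0],[0.0008,-0.0087,0],[0,0,0],[0,0,0],[0,0,0]]' --dr '[[0.0005,0.0044,-0.0003],[0.0005,0.0044,-0.0003],[0.0005,0.0044,-0.0003],[0.0005,0.0044,-0.0003],[0.0005,0.0044,-0.0003],[0.0005,0.0044,-0.0003],[0.0005,0.0044,-0.0003],[0.0005,0.0044,-0.0003],[0,0,0],[0,0,0],[0,0,0]]'

```text
time_s: 19.47
position: [0.533, 0.054, 0.2433]
tool_rot: [[-0.784, 0.101, 0.613], [0.08, 0.995, -0.062], [-0.616, 0.0, -0.788]]
ft_force: [0.1, 0.5, -0.4]
grip_width: 0.0001
```

Run:
```python
from h import *
d=snap('wrist','w10'); where(); s=snap('scene','s10')
z=d['color'][:,:,::-1].copy()
for t in np.arange(0,2*np.pi,.3):
    u,v=proj(d,W(PIN+.01*(np.cos(t)*np.array([0,1,0])+np.sin(t)*np.array([np.cos(a35),0,np.sin(a35)])))); cv2.circle(z,(int(u+.5),int(v+.5)),1,(0,255,255),-1)
cv2.imwrite('pics/w10z.png',cv2.resize(z[160:400,180:450],None,fx=2.5,fy=2.5))
p,R=cur(); l=LL(p)-PIN; print('along',l@PD,'perp',(l-PD*(l@PD)))
```

```text
t 19.52 lathe [-78.3 -43.7 243.4] rad 0.1337 phi 35.82 lean 38.03 zy 0.0006 F lathe [-0.03 -1.39  0.04] grip -0.00015295830756777972 q [ -7.4   7.3 102.6   1.9  32.  -92.8]
along 0.03581582003702432 perp [-0.00151687  0.0003936  -0.00106213]
```

View pics/w10z.png

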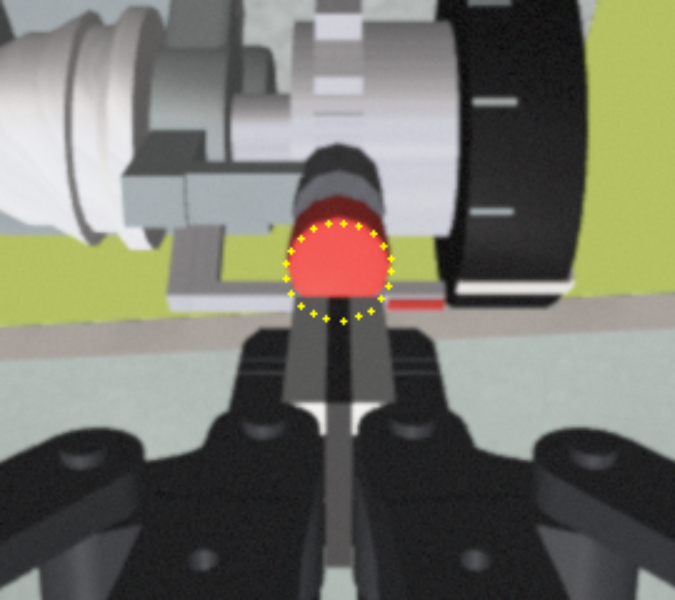

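View pics/s10.png

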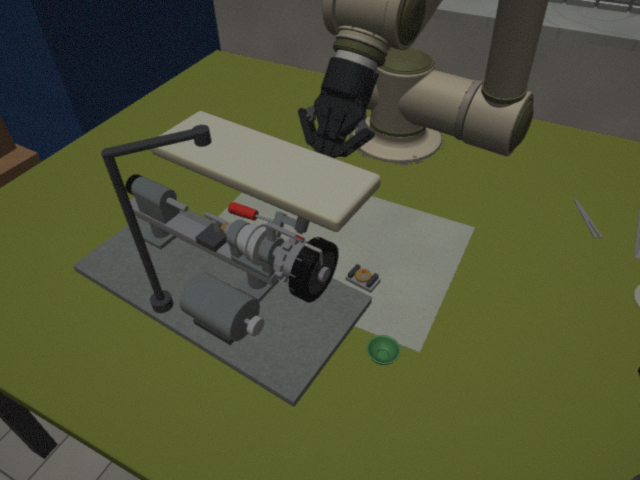

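The tip is in line with the red head at wrist zoom (340,270), and the mark sits level with the red pointer tip. Now I push along the pin axis.

>>> jog_arm --travel '[[0.004,-0.0004,-0.0057],[0.004,-0.0004,-0.0057],[0.004,-0.0004,-0.0057],[0.0034,-0.0003,-0.0049],[0,0,0],[0,0,0],[0,0,0]]' --dr '[[0,0,0],[0,0,0],[0,0,0],[0,0,0],[0,0,0],[0,0,0],[0,0,0]]'

```text
time_s: 20.15
position: [0.5484, 0.0523, 0.2218]
tool_rot: [[-0.783, 0.101, 0.613], [0.08, 0.995, -0.062], [-0.617, 0.0, -0.787]]
ft_force: [-0.4, 0.8, -0.5]
grip_width: 0.0
```

>>> jog_arm --travel '[[0.0011,-0.0001,-0.0016],[0.0006,-0.0001,-0.0008],[0,0,0],[0,0,0]]' --dr '[[0,0,0],[0,0,0],[0,0,0],[0,0,0]]'

```text
time_s: 20.48
position: [0.5501, 0.0521, 0.2195]
tool_rot: [[-0.783, 0.101, 0.614], [0.08, 0.995, -0.062], [-0.617, 0.0, -0.787]]
ft_force: [-0.8, -0.5, -0.6]
grip_width: -0.0002
```

>>> jog_arm --travel '[[0.0006,-0.0001,-0.0008],[0.0006,0,-0.0008],[0,0,0]]' --dr '[[0,0,0],[0,0,0],[0,0,0]]'

```text
time_s: 20.73
position: [0.5513, 0.052, 0.2177]
tool_rot: [[-0.783, 0.101, 0.613], [0.08, 0.995, -0.062], [-0.616, 0.0, -0.787]]
ft_force: [-0.2, 0.3, 0.7]
grip_width: -0.0
```

>>> jog_arm --travel '[[0.0006,-0.0001,-0.0008],[0.0006,0,-0.0008],[0,0,0]]' --dr '[[0,0,0],[0,0,0],[0,0,0]]'

```text
time_s: 20.98
position: [0.5525, 0.0519, 0.2161]
tool_rot: [[-0.783, 0.101, 0.613], [0.08, 0.995, -0.062], [-0.616, 0.0, -0.787]]
ft_force: [-0.2, -0.1, 0.0]
grip_width: 0.0
```

>>> jog_arm --travel '[[0.0006,-0.0001,-0.0008],[0.0006,0,-0.0008],[0,0,0]]' --dr '[[0,0,0],[0,0,0],[0,0,0]]'

```text
time_s: 21.23
position: [0.5537, 0.0518, 0.2145]
tool_rot: [[-0.783, 0.101, 0.613], [0.08, 0.995, -0.062], [-0.616, 0.0, -0.787]]
ft_force: [-1.0, -0.3, 0.8]
grip_width: 0.0
```

>>> jog_arm --travel '[[0.0006,-0.0001,-0.0008],[0.0006,0,-0.0008],[0,0,0]]' --dr '[[0,0,0],[0,0,0],[0,0,0]]'

```text
time_s: 21.48
position: [0.5549, 0.0517, 0.2128]
tool_rot: [[-0.783, 0.101, 0.613], [0.08, 0.995, -0.062], [-0.616, 0.0, -0.787]]
ft_force: [-1.2, -0.1, 0.4]
grip_width: 0.0001
```

>>> jog_arm --travel '[[0.0006,-0.0001,-0.0008],[0.0006,0,-0.0008],[0,0,0]]' --dr '[[0,0,0],[0,0,0],[0,0,0]]'

```text
time_s: 21.73
position: [0.5561, 0.0516, 0.2112]
tool_rot: [[-0.783, 0.101, 0.613], [0.08, 0.995, -0.062], [-0.616, 0.0, -0.787]]
ft_force: [-1.4, -0.1, 0.5]
grip_width: -0.0001
```

>>> jog_arm --travel '[[0.0006,-0.0001,-0.0008],[0.0006,0,-0.0008],[0,0,0]]' --dr '[[0,0,0],[0,0,0],[0,0,0]]'

```text
time_s: 21.98
position: [0.5573, 0.0515, 0.2096]
tool_rot: [[-0.783, 0.101, 0.613], [0.08, 0.995, -0.062], [-0.616, 0.0, -0.788]]
ft_force: [-1.4, -0.1, 0.2]
grip_width: 0.0
```

Run:
```python
from h import *
d=snap('wrist','w11'); where(); s=snap('scene','s11')
cv2.imwrite('pics/w11z.png',cv2.resize(d['color'][160:400,180:450,::-1],None,fx=2.5,fy=2.5))
x0,y0,k=270,220,6
cv2.imwrite('pics/s11z.png',cv2.convertScaleAbs(cv2.resize(s['color'][y0:y0+95,x0:x0+100,::-1],None,fx=k,fy=k,interpolation=2),alpha=1.8))
p,R=cur(); l=LL(p)-PIN; print('along',l@PD,'perp',(l-PD*(l@PD)))
```

```text
t 22.03 lathe [-53.6 -43.9 209.8] rad 0.092 phi 35.65 lean 38.07 zy 0.0004 F lathe [ 0.13 -0.16  0.07] grip 0.0005186088705487761 q [ -7.3  12.3 102.9   2.1  26.8 -93. ]
along -0.005937337102405821 perp [-0.00073832  0.00014601 -0.00051698]
```

View pics/w11z.png

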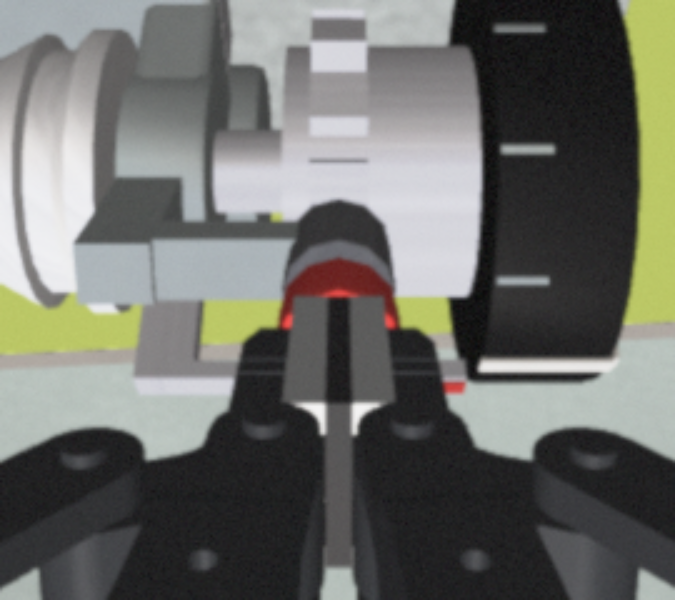

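View pics/s11z.png

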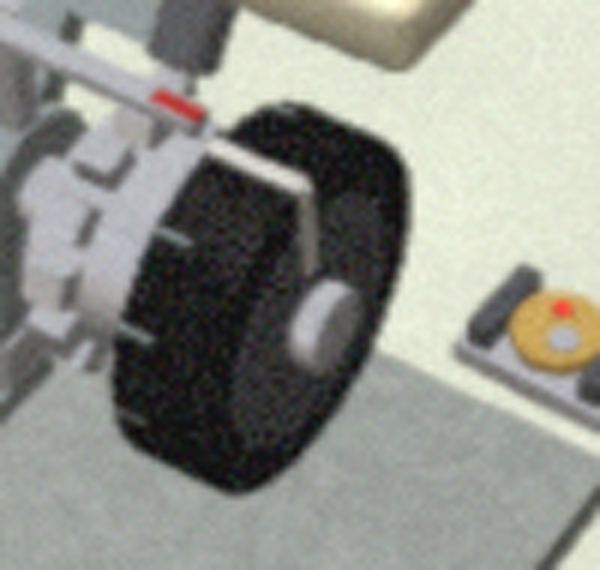

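The pin is going in at low force and the mark is unchanged at (213,146)–(308,187). Continuing.

>>> jog_arm --travel '[[0.0006,-0.0001,-0.0008],[0.0006,0,-0.0008],[0,0,0]]' --dr '[[0,0,0],[0,0,0],[0,0,0]]'

```text
time_s: 22.33
position: [0.5587, 0.0513, 0.2083]
tool_rot: [[-0.783, 0.101, 0.614], [0.08, 0.995, -0.062], [-0.617, 0.0, -0.787]]
ft_force: [-0.5, -0.2, 1.5]
grip_width: -0.0001
```

>>> jog_arm --travel '[[0.0006,0,-0.0008],[0,0,0]]' --dr '[[0,0,0],[0,0,0]]'

```text
time_s: 22.5
position: [0.5591, 0.0514, 0.2077]
tool_rot: [[-0.783, 0.101, 0.614], [0.08, 0.995, -0.062], [-0.617, 0.0, -0.787]]
ft_force: [-3.4, -1.4, 3.9]
grip_width: 0.0002
```

>>> jog_arm --travel '[[0.0006,-0.0001,-0.0008],[0,0,0]]' --dr '[[0,0,0],[0,0,0]]'

```text
time_s: 22.67
position: [0.5594, 0.0514, 0.2074]
tool_rot: [[-0.783, 0.101, 0.614], [0.079, 0.995, -0.062], [-0.617, 0.0, -0.787]]
ft_force: [-9.7, 0.4, 9.9]
grip_width: -0.0
```

>>> jog_arm --travel '[[0.0004,0,-0.0006],[0,0,0]]' --dr '[[0,0,0],[0,0,0]]'

```text
time_s: 22.83
position: [0.5596, 0.0514, 0.2072]
tool_rot: [[-0.782, 0.101, 0.615], [0.079, 0.995, -0.062], [-0.618, -0.0, -0.786]]
ft_force: [-14.4, -1.2, 15.1]
grip_width: -0.0
```

Run:
```python
from h import *
where()
p,R=cur(); l=LL(p)-PIN; print('along',l@PD,'perp',(l-PD*(l@PD)), 'F along',RL.T@np.array(observe()['ft_force'])@PD)
```

```text
t 22.83 lathe [-51.5 -43.7 207.2] rad 0.0886 phi 35.49 lean 38.14 zy 0.0003 F lathe [-14.23  -2.66  15.14] grip -3.2583046098511045e-05 q [ -7.2  12.7 102.9   2.1  26.3 -93. ]
along -0.009356961363963273 perp [-0.00062215  0.00027022 -0.00043564] F along 20.56736910123763
```

The pin stops firmly at about 9.4 mm of travel, with 20 N applied. I'll back off along the pin axis and check.

>>> jog_arm --travel '[[-0.0006,0.0001,0.0008],[-0.0023,0.0002,0.0033],[-0.0057,0.0006,0.0082],[-0.0086,0.0009,0.0123],[-0.0114,0.0012,0.0164],[0,0,0],[0,0,0]]' --dr '[[0,0,0],[0,0,0],[0,0,0],[0,0,0],[0,0,0],[0,0,0],[0,0,0]]'

```text
time_s: 23.42
position: [0.5314, 0.0544, 0.248]
tool_rot: [[-0.782, 0.101, 0.615], [0.08, 0.995, -0.062], [-0.618, 0.0, -0.786]]
ft_force: [-0.1, -0.4, -0.7]
grip_width: -0.0001
```

Run:
```python
from h import *
d=snap('wrist','w12'); where(); s=snap('scene','s12')
z=d['color'][:,:,::-1].copy()
for k,c in((0,(0,255,255)),(.005,(255,0,0)),(.0095,(0,255,0))):
  for t in np.arange(0,2*np.pi,.2):
    u,v=proj(d,W(PIN-k*PD+.01*(np.cos(t)*np.array([0,1,0])+np.sin(t)*np.array([np.cos(a35),0,np.sin(a35)])))); cv2.circle(z,(int(u+.5),int(v+.5)),0,c,-1)
cv2.imwrite('pics/w12z.png',cv2.resize(z[160:400,180:450],None,fx=2.5,fy=2.5))
x0,y0,k=270,220,6
cv2.imwrite('pics/s12z.png',cv2.convertScaleAbs(cv2.resize(s['color'][y0:y0+95,x0:x0+100,::-1],None,fx=k,fy=k,interpolation=2),alpha=1.8))
```

```text
t 23.47 lathe [-79.7 -43.7 247.1] rad 0.1376 phi 35.43 lean 38.09 zy 0.0004 F lathe [-0.28 -1.46  0.64] grip 4.147010464911226e-05 q [ -7.4   6.9 102.5   1.8  32.6 -92.8]
```

View pics/w12z.png

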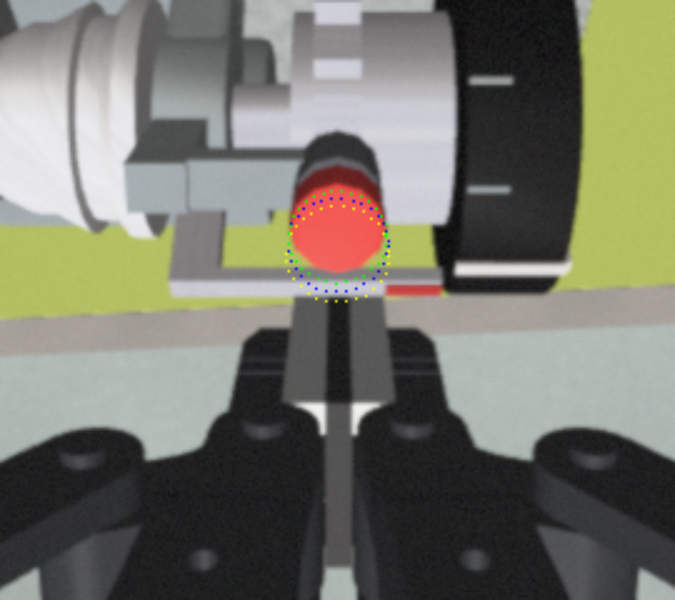

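View pics/s12z.png

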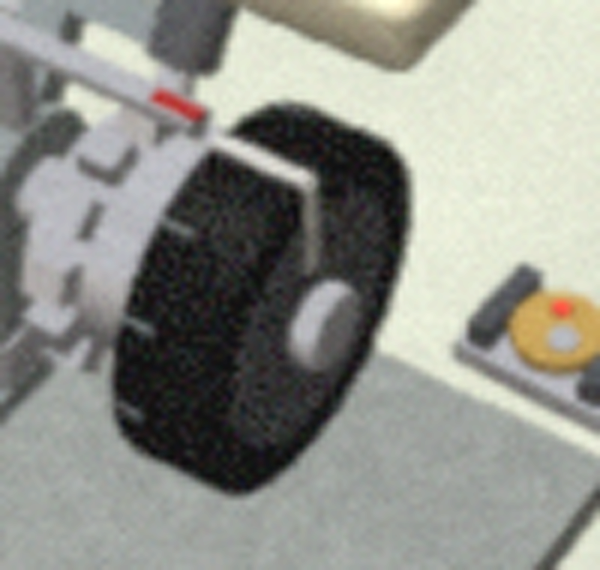

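The head sits near the 9.5 mm (green) ring, and the wedge drew the wheel about 2–3°. I'll quantify the travel between the "out" and "now" pictures.

Run:
```python
from h import *
for n in ('w9','w10','w12'):
    d=load(n); c=d['color'].astype(int); m=((c[:,:,0]>150)&(c[:,:,1]<110)&(c[:,:,2]<110)).astype(np.uint8); m[:,:180]=0 if n!='w9' else m[:,:180]; m[:,330:]=0
    k,l,st,ce=cv2.connectedComponentsWithStats(m); i=1+np.argmax(st[1:,4]); x,y,w,h,a=st[i]; 
    best=[]
    for s in np.arange(-.004,.016,.0001):
        pts=np.array([proj(d,W(PIN-s*PD+.01*(np.cos(t)*np.array([0,1,0])+np.sin(t)*np.array([np.cos(a35),0,np.sin(a35)])))) for t in np.arange(0,6.3,.1)])
        best.append((abs(pts[:,1].min()-y+.5),s))
    print(n,st[i],ce[i],'s from top edge',min(best))
s=load('s12'); f=lambda u,v:(270+u/6-.5,220+v/6-.5)
for u,v,y in [(220,139,-.014),(313,183,.014)]: print(ang(s,*f(u,v),y))
d=load('w12')
for a in (-60,-90):
  for e in (-3,0,3):
    r=np.radians(a+e); u,v=proj(d,W(AX+[.05*np.sin(r),-.009,.05*np.cos(r)])); print(a+e,np.round([(u-180+.5)*2.5,(v-160+.5)*2.5]))
```

```text
w9 [ 187  283   42   35 1101] [207.49591281 300.3551317 ] s from top edge (np.float64(0.0357690716094794), np.float64(0.002399999999999989))
w10 [295 247  35  32 981] [313.20081549 263.48623853] s from top edge (np.float64(0.020798440528295714), np.float64(0.0028999999999999877))
w12 [296 233  34  36 963] [313.67393562 250.27518172] s from top edge (np.float64(0.0014115770950127171), np.float64(0.014599999999999967))
(np.float64(-3.3), np.float64(0.0491))
(np.float64(-2.7), np.float64(0.049))
-63 [486.  76.]
-60 [486.  87.]
-57 [486.  98.]
-93 [479. -14.]
-90 [480.  -7.]
-87 [481.   1.]
```

Run:
```python
from h import *
s=load('s12'); w=load('w12')
for nm,d,(x0,y0,x1,y1) in (('scene',s,(285,230,310,245)),('wrist',w,(325,268,365,285))):
    c=d['color'].astype(int)[y0:y1,x0:x1]; m=(c[:,:,0]>c[:,:,1]+50).astype(np.uint8)
    M=cv2.moments(m,True); u,v=M['m10']/M['m00']+x0,M['m01']/M['m00']+y0
    o,r=ray(d,u,v); o=LL(o);r=RL.T@r; 
    print(nm,M['m00'],u,v,'at z=.190:',np.round((o+r*(.190-o[2])/r[2])*1e3,1))
# mark centre: white pixels on rim top, intersect plane z=.185
c=s['color'].astype(int)[238:254,300:326]; m=(c.min(2)>60); 
for nm,d,(u,v) in (('scene',s,(270+267/6-.5,220+161/6-.5)),('wrist',w,(180+512/2.5-.5,160+268/2.5-.5))):
    o,r=ray(d,u,v); o=LL(o);r=RL.T@r; print(nm,np.round((o+r*(.185-o[2])/r[2])*1e3,1))
```

```text
scene 15.0 298.8666666666667 236.8 at z=.190: [ -2.3 -26.7 190. ]
wrist 105.0 345.2857142857143 275.85714285714283 at z=.190: [  0.3 -24.6 190. ]
scene [ -1.7   0.8 185. ]
wrist [ -2.5   0.2 185. ]
```

By the scene view the pointer (x −2.3) and mark (x −1.7) line up within about 1 mm. The 5→20 N build-up came over some travel, so I'll re-press gently to confirm a hard stop at the same depth.

>>> jog_arm --travel '[[0.0086,-0.0009,-0.0123],[0.0086,-0.0009,-0.0123],[0.0057,-0.0006,-0.0082],[0.0034,-0.0004,-0.0049],[0,0,0],[0,0,0]]' --dr '[[0,0,0],[0,0,0],[0,0,0],[0,0,0],[0,0,0],[0,0,0]]'

```text
time_s: 24.02
position: [0.5578, 0.0515, 0.209]
tool_rot: [[-0.784, 0.101, 0.613], [0.08, 0.995, -0.062], [-0.616, 0.001, -0.788]]
ft_force: [0.2, -0.5, -0.0]
grip_width: 0.0002
```

>>> jog_arm --travel '[[0.0006,-0.0001,-0.0008],[0,0,0]]' --dr '[[0,0,0],[0,0,0]]'

```text
time_s: 24.18
position: [0.5583, 0.0514, 0.2089]
tool_rot: [[-0.783, 0.101, 0.614], [0.08, 0.995, -0.062], [-0.617, 0.0, -0.787]]
ft_force: [-0.1, -0.9, -0.2]
grip_width: 0.0002
```

>>> jog_arm --travel '[[0.0006,-0.0001,-0.0008],[0,0,0]]' --dr '[[0,0,0],[0,0,0]]'

```text
time_s: 24.35
position: [0.559, 0.0513, 0.208]
tool_rot: [[-0.783, 0.101, 0.614], [0.08, 0.995, -0.062], [-0.617, 0.0, -0.787]]
ft_force: [-0.8, -0.6, 0.6]
grip_width: -0.0001
```

>>> jog_arm --travel '[[0.0006,0,-0.0008],[0,0,0]]' --dr '[[0,0,0],[0,0,0]]'

```text
time_s: 24.52
position: [0.5593, 0.0513, 0.2075]
tool_rot: [[-0.783, 0.101, 0.614], [0.079, 0.995, -0.062], [-0.617, 0.0, -0.787]]
ft_force: [-6.5, -0.8, 5.6]
grip_width: -0.0004
```

>>> jog_arm --travel '[[0.0006,0,-0.0008],[0,0,0],[0,0,0]]' --dr '[[0,0,0],[0,0,0],[0,0,0]]'

```text
time_s: 24.77
position: [0.5596, 0.0514, 0.2073]
tool_rot: [[-0.783, 0.101, 0.614], [0.079, 0.995, -0.062], [-0.618, 0.0, -0.787]]
ft_force: [-14.5, -0.6, 13.0]
grip_width: 0.0
```

>>> jog_arm --travel '[[-0.0006,0.0001,0.0008],[-0.0023,0.0002,0.0033],[-0.0057,0.0006,0.0082],[-0.0086,0.0009,0.0123],[-0.0114,0.0012,0.0164],[-0.0114,0.0012,0.0164],[-0.02,0.002,0.02],[-0.03,0,0.02],[0,0,0],[0,0,0],[0,0,0]]' --dr '[[0,0,0],[0,0,0],[0,0,0],[0,0,0],[0,0,0],[0,0,0],[0,0,0],[0,0,0],[0,0,0],[0,0,0],[0,0,0]]'

```text
time_s: 25.68
position: [0.4701, 0.0575, 0.3037]
tool_rot: [[-0.783, 0.101, 0.614], [0.08, 0.995, -0.062], [-0.617, 0.0, -0.787]]
ft_force: [-0.4, -0.1, -0.0]
grip_width: -0.0003
```

Run:
```python
from h import *
d=snap('wrist','w13'); where(); s=snap('scene','s13'); t=snap('top','t13')
cv2.imwrite('pics/w13z.png',cv2.resize(d['color'][130:370,180:450,::-1],None,fx=2.5,fy=2.5))
f=lambda n,dd:cv2.absdiff(load(n)['color'],dd['color'])
x0,y0,k=270,220,6
cv2.imwrite('pics/s13z.png',cv2.convertScaleAbs(cv2.resize(s['color'][y0:y0+95,x0:x0+100,::-1],None,fx=k,fy=k,interpolation=2),alpha=1.8))
```

```text
t 25.73 lathe [-140.9  -46.7  303. ] rad 0.2193 phi 39.97 lean 38.01 zy 0.0004 F lathe [-0.3   0.33 -0.55] grip -0.00020126408093572708 q [ -8.3  -3.2 102.8   2.3  42.4 -93.6]
```

View pics/w13z.png

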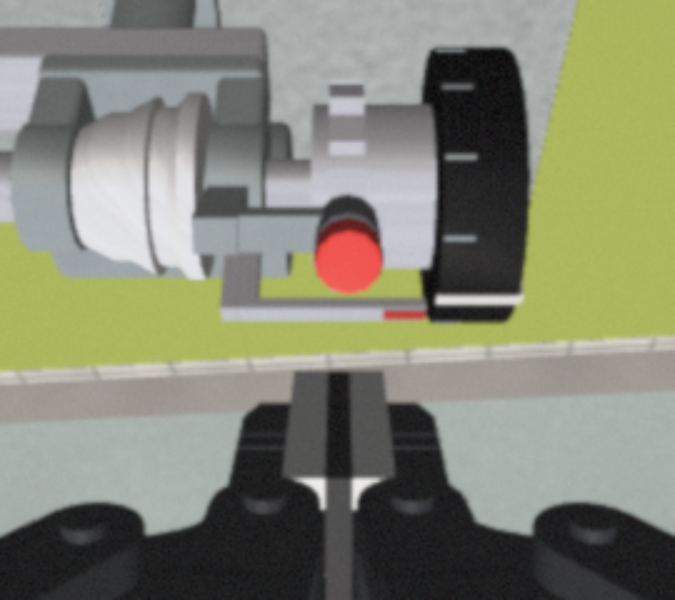

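View pics/s13z.png

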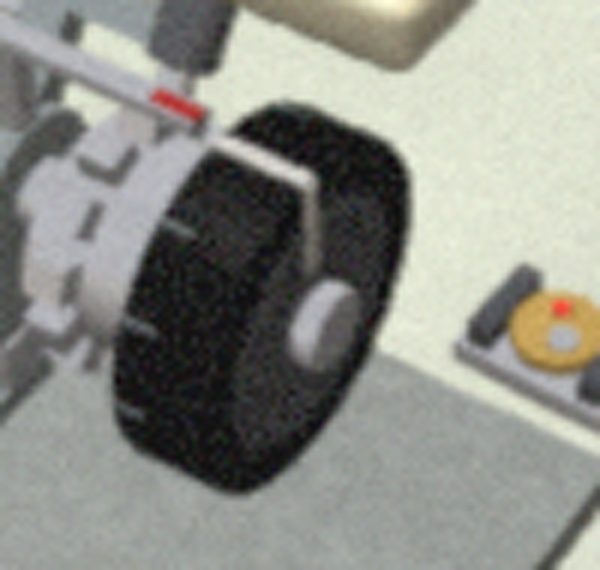

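View pics/t13.png

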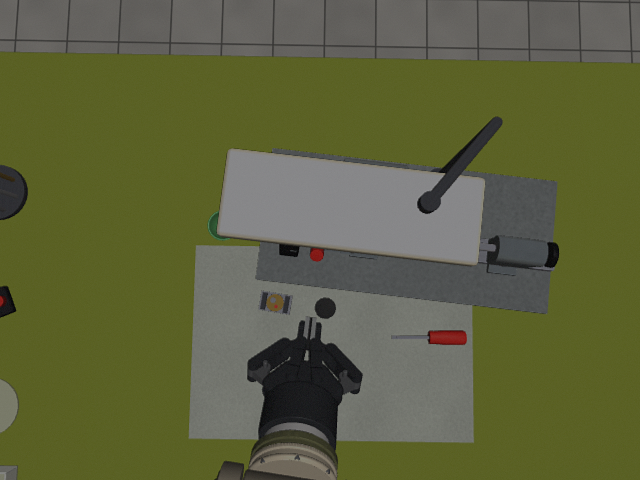

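The re-press stopped at the same depth, the mark is beside the pointer, and the bystanders are unmoved. The arm is clear, so I'm handing in.

```bash
python3 -c "
from rig import close_job; print(close_job())"
```

```text
the job is handed in; nothing more can be done
None
```

The wheel is turned so the zero mark is at the top beside the red-tipped pointer. The index pin is pushed in and the arm is clear. I handed in at about 26 s.

- **Turning:** I turned the handwheel about 168° with the closed fingertips, in short strokes down its near rim. Most strokes pressed with about 4 N; the very first touch reached about 13 N.
- **Pin:** I pushed it along its axis until it stopped firmly at about 9.4 mm by arm position, with about 20 N applied. A second press of about 19 N met the same stop, so I take it as fully home. I did not test the lock by pushing on the rim.
- **Surroundings:** In the last top view the loupe, movement holder, screwdriver and dish are where they started. The lamp looks unmoved in the last views, and I saw no sign of contact with it.

Three checks disagreed:

- **Mark angle:** Before the pin went in, the mark read within about 1.5° of the top. The wedge then drew the wheel about 3° further. I think this is a 2 mm error in my estimate of the lathe's place, because the scene camera shows mark and pointer within about 1 mm of each other.
- **Wrist view of the same:** A shallow-angle reading of pointer against mark came out about 2.8 mm apart. I trusted it less than the scene view.
- **Pin travel:** The camera estimate was about 12 mm, coarse to a millimetre or so. That is more than the 9.4 mm from arm position, but both are well past the 5 mm at which the nose would only rest on a tooth.

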